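# Weigh down a display housing, run its seam, and tidy up

## Robot

A 7-joint arm with a two-finger parallel gripper is mounted at the origin on the work surface. World frame = base frame: x ahead of the robot, y to its left, z up, the work surface at z = 0. Lengths are in m, angles in rad, forces in N, time in s.
With the tool pointing down it reaches from about 0.4 to 0.85 m from the base axis. Payload 4.5 kg.
Tool frame: the origin (TCP) lies between the finger pads; the fingertips stand r.tip_reach ahead of it and the grasp point (between the pads) lies 3 mm ahead of it (r.tip_reach is the distance from the TCP to the fingertips, in m); z points along the fingers, y is the line along which they close (so a half turn about z gives the same grasp; the last joint's range is limited). The gripper opens to 88 mm and grips with 3 to 60 N. Pads are 18 mm wide; open, the fingers measure 123 mm over their backs; the gripper's body (75 mm by 187 mm) begins 45 mm behind the grasp point.
Start: joints at [-1.157, 0.689, -0.195, 1.565, 0.157, 0.902, -0.215], TCP at [0.232, 0.58, 0.227] pointing down, gripper open.
Joint ranges: [-3.01, 3.01], [-0.46, 2.08], [-1.47, 1.51], [0.13, 2.56], [-1, 4.14], [0.04, 2.09], [-2.66, 2.66]. Speed limits (rad/s): [2.57, 2.57, 3.14, 3.14, 3.14, 3.14, 3.14].

## Interface

Orientations are given as a unit quaternion [x, y, z, w].
In Python, from plant import r gives the robot as it stands.
- The arm moves only by the tool step_arm, never from a script. Its argument "motion" is a list of rows, each an object with "dp": the shift along the tool's x, y, z in mm, a list of three; "twist": the turn, a rotation vector about the tool's x, y, z in rad, a list of three; "hand": the opening, from -1 (shut) to 1 (fully open). In form: [{"dp": [dx, dy, dz], "twist": [rx, ry, rz], "hand": hand}, ...]. A call has 1 to 5 rows; each row is the pose to reach, as a shift and turn from the pose commanded when the call began, along the tool's axes at that moment; what a row does not reach only later rows make up. A row lasts 1/8 s, in which the tool goes at most 62.5 mm and 10.7 degrees, less where a joint would pass 70% of its speed; a pose out of reach is approached as far as the arm can. A call with a gripper value outside its range is refused whole. The fingers move at their own pace and stop on an object; "force" is the grip in N (left out, the last holds). Time passes only in rows, so rows that repeat a pose let the fingers close. It gives the time, the measured TCP pose, the force, the opening and the grip force at its end, in the units of the state.
- r.get_state(): the state, without advancing time (a new reading comes with each control period).
- r.snapshot(name): name is "scene" or "top"; returns a dict with "pixels" (384x512x3 uint8, red, green, blue), "depth" (384x512 float32, m along the optical axis (not along the pixel's ray), 0 where there is no reading), "fx", "fy", "cx", "cy" (pixels), "D" ([k1, k2, p1, p2, k3] as OpenCV has them; the pictures are not rectified), "xyz" and "orientation" of the camera in the world. Camera axes: x right, y down, z forward; pixel columns grow to the right and rows downward; lengths in m; the calibration is good to about 2 mm. A picture is of the moment at which its call begins.
- r.finish_job(): hands the job in; it is judged then, once.
Trained networks look in the newest picture that a camera, given by its name, has taken for a name from the list of things; names that differ only in an ending like _2 or _b are one class to them, and where a whole thing is asked for, a point or a joint stands for the part that bears it (a point fixed in the world has none). Each returns a list of dicts, best first, with "score" (0 to 1); they miss things now and then, are a little off and sometimes report something else, mostly with a low value. They report only what shows in the picture. A call takes as long as a camera call.
- r.search_frame(camera, thing): "at" ([x, y, z] in m, in the coordinates of the camera as it stood for that picture, good to about 4 mm: the middle of the surface that is visible of it).
The state is a dict: "clock": time; "q": joint angles; "qd": joint speeds; "joint_torque": joint torques, N m; "tool_pos": TCP position; "eef_rot": TCP orientation; "contact_force": force on the tool from outside, world axes, zero at the start; "moment": the same for the moment, N m; "opening": opening from 0.0 (shut) to 1.0 (fully open); "finger_force": force on a finger pad.
Only numpy, scipy, OpenCV 4.12 (cv2) and the standard library are available. Lean on these libraries where they do the work, as an engineer would, in place of code of your own. Each camera call takes 0.05 s, during which the arm holds its last target. There are 200 camera calls.

## Task

Run the seam of the display housing lying on the bench: lift every weight off the turntable and stand them all upright on the housing's recessed back panel, inside the white lips, to hold it shut; then take the stylus from its stand and guide its tip, down in the groove, slowly and steadily (2 or 3 cm a second) along the whole L-shaped seam, from the free end of the long leg round the corner to the end of the short leg. Then tidy up: stylus back upright in its stand, all the weights back upright on the turntable's tray, and the spray bottle, funnel and tape roll left where they are.

Things in the scene. Friction and masses are not known exactly. Their poses are not given: they have to be found in the camera images.
- housing: fixed display housing lying face down: grey slab 170 x 230 mm (x, y), 26 mm thick, with white lips 6 mm wide and 8 mm high on it (tops at 34 mm). They enclose a recessed back panel and, outside it, an L-shaped seam groove 12 mm wide, 8 mm deep, with dark floor (see seam4). Origin: centre of the underside; z up; seen from the robot at yaw 0, x points away, y to the left
- panel (a point): centre of the recessed back panel's floor, 26 mm above the bench, housing axes. The panel is 140 x 200 mm (x, y) inside the lips
- turntable: small fixed round foot of the freely spinning turntable; origin at its underside, on the spin axis. The turning plywood tray on it is 250 mm across; its floor, on which the weights stand, is 20 mm above the bench, its rim 4 mm wide and 6 mm higher
- disc (a joint): angle of the freely spinning tray (rad); any value is fine
- stylus: straight round aluminium stylus with a dark rubber sleeve, 165 mm long, 16 mm thick, tapering over its lowest 32 mm to a blunt tip 7 mm across, 0.08 kg. Stands tip down in its stand at the start. Origin: the tip's end; z runs up from the tip along the stylus
- stand: fixed black pen stand: foot 80 mm across, tube with a well 22 mm wide that flares from 51 mm up to a mouth 48 mm wide at 71 mm above the bench; the well's floor is 10 mm above the bench. Origin: centre of the underside
- seam0 (a point): point on the floor of the seam groove: free end of the long leg, where the seam starts (10 mm before the groove's end wall)
- seam1 (a point): point on the floor of the seam groove: long leg, 49 mm further
- seam2 (a point): point on the floor of the seam groove: long leg, 98 mm from the start
- seam3 (a point): point on the floor of the seam groove: long leg, 147 mm from the start
- seam4 (a point): point on the floor of the seam groove: corner of the L. In housing axes the long leg runs along x = -73 mm from y = 103 mm to here, the short leg along y = -103 mm from here to x = 41 mm
- seam5 (a point): point on the floor of the seam groove: short leg, 35 mm past the corner
- seam6 (a point): point on the floor of the seam groove: short leg, 71 mm past the corner
- seam7 (a point): point on the floor of the seam groove: end of the short leg, where the seam ends (11 mm before the groove's end wall)
- weight_a: steel bench weight with a knob, 58 mm tall, about 0.5 kg: round base 54 mm across and 24 mm high, thin neck, on top a cylindrical knob 26 mm across from 30 to 58 mm above the underside. Stands upright on the turntable's tray at the start. Origin: centre of its underside; z up. None if this weight is absent
- weight_b: steel bench weight with a knob, 58 mm tall, about 0.5 kg: round base 54 mm across and 24 mm high, thin neck, on top a cylindrical knob 26 mm across from 30 to 58 mm above the underside. Stands upright on the turntable's tray at the start. Origin: centre of its underside; z up. None if this weight is absent
- weight_c: steel bench weight with a knob, 58 mm tall, about 0.5 kg: round base 54 mm across and 24 mm high, thin neck, on top a cylindrical knob 26 mm across from 30 to 58 mm above the underside. Stands upright on the turntable's tray at the start. Origin: centre of its underside; z up. None if this weight is absent
- weight_d: steel bench weight with a knob, 58 mm tall, about 0.5 kg: round base 54 mm across and 24 mm high, thin neck, on top a cylindrical knob 26 mm across from 30 to 58 mm above the underside. Stands upright on the turntable's tray at the start. Origin: centre of its underside; z up. None if this weight is absent
- spray_bottle: bystander: clear spray bottle with white head, 72 mm across, 209 mm tall; origin at its underside
- funnel: bystander: green funnel standing mouth down, 110 mm across, 100 mm tall; origin at its underside
- tape_roll: bystander: roll of tape lying flat, 90 mm across, 48 mm high; origin at its underside

How it is judged:
On the way, in this order (a step that is already met when the one before it is completed fails the run):
1. every weight stands upright inside the lips of the housing's back panel (x of weight_a in the frame of panel between -0.047 and 0.047 m and y of weight_a in the frame of panel between -0.077 and 0.077 m and z of weight_a in the frame of panel between -0.005 and 0.005 m and angle between each of weight_a, weight_b, weight_c, weight_d's own z axis and vertical below 0.15 rad and x of weight_b in the frame of panel between -0.047 and 0.047 m and y of weight_b in the frame of panel between -0.077 and 0.077 m and z of weight_b in the frame of panel between -0.005 and 0.005 m and x of weight_c in the frame of panel between -0.047 and 0.047 m and y of weight_c in the frame of panel between -0.077 and 0.077 m and z of weight_c in the frame of panel between -0.005 and 0.005 m and x of weight_d in the frame of panel between -0.047 and 0.047 m and y of weight_d in the frame of panel between -0.077 and 0.077 m and z of weight_d in the frame of panel between -0.005 and 0.005 m), for 0.3 s.
2. stylus tip down in the seam groove at the free end of the long leg (the start) (horizontal distance between stylus and seam0 below 0.01 m and z of stylus in the frame of housing below 0.0315 m and angle between stylus's own z axis and vertical below 0.6 rad), for 0.1 s.
3. stylus tip down in the seam groove a quarter along the long leg (horizontal distance between stylus and seam1 below 0.01 m and z of stylus in the frame of housing below 0.0315 m and angle between stylus's own z axis and vertical below 0.6 rad), for 0.1 s.
4. stylus tip down in the seam groove half along the long leg (horizontal distance between stylus and seam2 below 0.01 m and z of stylus in the frame of housing below 0.0315 m and angle between stylus's own z axis and vertical below 0.6 rad), for 0.1 s.
5. stylus tip down in the seam groove three quarters along the long leg (horizontal distance between stylus and seam3 below 0.01 m and z of stylus in the frame of housing below 0.0315 m and angle between stylus's own z axis and vertical below 0.6 rad), for 0.1 s.
6. stylus tip down in the seam groove at the corner (horizontal distance between stylus and seam4 below 0.01 m and z of stylus in the frame of housing below 0.0315 m and angle between stylus's own z axis and vertical below 0.6 rad), for 0.1 s.
7. stylus tip down in the seam groove a third along the short leg (horizontal distance between stylus and seam5 below 0.01 m and z of stylus in the frame of housing below 0.0315 m and angle between stylus's own z axis and vertical below 0.6 rad), for 0.1 s.
8. stylus tip down in the seam groove two thirds along the short leg (horizontal distance between stylus and seam6 below 0.01 m and z of stylus in the frame of housing below 0.0315 m and angle between stylus's own z axis and vertical below 0.6 rad), for 0.1 s.
9. stylus tip down in the seam groove at the end of the short leg, all the weights still on the panel (all of step 1 and horizontal distance between stylus and seam7 below 0.01 m and z of stylus in the frame of housing below 0.0315 m and angle between stylus's own z axis and vertical below 0.6 rad), for 0.1 s.
At the end, for the whole second after the job is handed in: Every weight present stands upright (within 0.2 rad) on the floor of the turntable's tray, its middle within 98 mm of the spin axis; the stylus is back tip down in its stand, within 15 mm of the stand's axis, less than 20 mm above the bench and within 0.25 rad of upright, at rest; nothing is held (horizontal distance between each of weight_a, weight_b, weight_c, weight_d and turntable below 0.098 m and z of weight_a in the frame of turntable between 0.014 and 0.026 m and angle between each of weight_a, weight_b, weight_c, weight_d's own z axis and vertical below 0.2 rad and z of weight_b in the frame of turntable between 0.014 and 0.026 m and z of weight_c in the frame of turntable between 0.014 and 0.026 m and z of weight_d in the frame of turntable between 0.014 and 0.026 m and horizontal distance between stylus and stand below 0.015 m and z of stylus in the frame of stand below 0.02 m and angle between stylus's own z axis and vertical below 0.25 rad and linear speed of stylus below 0.03 m/s); the robot touches nothing.
It fails at once if the stylus is swept along the seam faster than 8 cm/s (z of stylus in the frame of housing between 0.015 and 0.031 m and x of stylus in the frame of housing between -0.085 and 0.085 m and y of stylus in the frame of housing between -0.115 and 0.115 m and linear speed of stylus above 0.08 m/s).
It fails at once if the spray bottle, the funnel or the tape roll is moved by more than 3 cm (distance of any of spray_bottle, funnel, tape_roll from where it was at the start of the episode above 0.03 m).
Of weight_a, weight_b, weight_c, weight_d only 2 to 4 are there at a start; the rules pass over those that are not, and their reading is None.
At some moment in a run one of weight_a, weight_b, weight_c, weight_d may be knocked a few centimetres aside while the robot is not near it.
It also fails if it takes over 210 s, if anything falls off the work surface, if the arm or the gripper's body presses on something with over 40 N, if the wrist force passes 120 N, or if a joint passes its speed limit or range.

## Working session

There is one attempt and no reset: what is moved stays moved. The work goes in short steps, Python scripts to look and compute and a tool call to move; the robot and the scene stay as the last step left them, time stands still between calls to the robot, and variables do not carry over. Pictures are saved under pics/ and viewed, at most 14 in all, crops included, and the job is handed in when it is done.

Besides the shell and the picture viewer there is one more tool, called as a command line: name --argument value ..., lists and objects as JSON in quotes. step_arm: Moves the arm, as the interface text tells. Its arguments: {"type":"object","properties":{"motion":{"type":"array"},"force":{"type":"number"}},"required":["motion"]}

```bash
ls; mkdir -p pics
cat > h.py <<'E'
import numpy as np, cv2
from scipy.spatial.transform import Rotation as R
from plant import r
def snap(n,save=None):
    s=r.snapshot(n)
    if save: cv2.imwrite(f'pics/{save}.png',cv2.cvtColor(s['pixels'],cv2.COLOR_RGB2BGR))
    return s
def cw(s,p): return R.from_quat(s['orientation']).apply(p)+np.array(s['xyz'])
def cloud(s):
    K=np.array([[s['fx'],0,s['cx']],[0,s['fy'],s['cy']],[0,0,1]]);d=s['depth'];h,w=d.shape
    v,u=np.mgrid[:h,:w];uv=np.stack([u,v],-1).reshape(-1,1,2).astype(float)
    n=cv2.undistortPoints(uv,K,np.array(s['D'])).reshape(h,w,2)
    return cw(s,(np.dstack([n,np.ones((h,w))])*d[...,None]).reshape(-1,3)).reshape(h,w,3)
def proj(s,P):
    K=np.array([[s['fx'],0,s['cx']],[0,s['fy'],s['cy']],[0,0,1]])
    pc=R.from_quat(s['orientation']).inv().apply(np.atleast_2d(P)-np.array(s['xyz']))
    return cv2.projectPoints(pc,np.zeros(3),np.zeros(3),K,np.array(s['D']))[0].reshape(-1,2)
E
python3 - <<'E'
from h import *
np.set_printoptions(precision=4,suppress=True)
st=r.get_state();print(st,r.tip_reach)
for c in ['scene','top']:
    s=snap(c,c+'0');print(c,s['xyz'],s['orientation'],s['fx'])
    for t in ['housing','turntable','stylus','stand','weight_a','spray_bottle','funnel','tape_roll','seam0','seam4','seam7','panel']:
        try: print(t,[(round(d['score'],2),cw(s,d['at']).round(3).tolist()) for d in r.search_frame(c,t)])
        except Exception as e: print(t,e)
E
```

```text
pics
{'clock': 0.0, 'q': array([-1.1572,  0.69  , -0.1945,  1.5663,  0.1573,  0.9025, -0.2151]), 'qd': array([-0.0005,  0.0018,  0.0003,  0.0017,  0.0014, -0.0017,  0.0001]), 'joint_torque': array([ -0.0002, -52.7565,  -1.267 , -15.343 ,  -0.0526,   0.0065,
         0.0002]), 'tool_pos': array([0.2315, 0.5798, 0.2261]), 'eef_rot': array([ 0.1887,  0.982 , -0.0009, -0.0001]), 'contact_force': array([ 0.1715,  0.9335, -0.8353]), 'moment': array([0.0688, 0.0275, 0.0232]), 'finger_force': 0.0, 'opening': 1.00038916545377} 0.022
scene [1.3573 0.0455 0.8497] [ 0.6198  0.6865 -0.2792 -0.2581] 427.25473939303015
housing [(0.93, [0.551, -0.013, 0.022]), (0.72, [0.486, 0.294, 0.019])]
turntable [(0.86, [0.489, 0.293, 0.021]), (0.74, [0.554, -0.012, 0.022])]
stylus [(0.73, [0.459, -0.304, 0.124]), (0.23, [0.749, 0.216, 0.026])]
stand [(0.83, [0.462, -0.304, 0.004]), (0.32, [0.552, -0.011, 0.024])]
weight_a [(0.92, [0.53, 0.218, 0.045]), (0.77, [0.424, 0.243, 0.043]), (0.74, [0.793, 0.024, 0.033])]
spray_bottle [(0.65, [0.684, -0.409, 0.12])]
funnel [(0.89, [0.75, 0.215, 0.028])]
tape_roll [(0.9
[... 353 characters left out ...]
.47, 0.286, 0.021]), (0.5, [0.534, -0.015, 0.025])]
stylus [(0.64, [0.448, -0.295, 0.146]), (0.52, [0.532, -0.009, 0.022]), (0.3, [0.512, 0.219, 0.044])]
stand [(0.72, [0.454, -0.301, 0.005]), (0.47, [0.53, -0.02, 0.025])]
weight_a [(0.86, [0.416, 0.234, 0.043]), (0.85, [0.511, 0.22, 0.046])]
spray_bottle [(0.96, [0.648, -0.404, 0.142])]
funnel [(0.84, [0.723, 0.214, 0.031]), (0.25, [0.47, 0.285, 0.022])]
tape_roll [(0.79, [0.778, 0.027, 0.05]), (0.67, [0.529, -0.015, 0.022])]
seam0 [(0.89, [0.532, -0.007, 0.024])]
seam4 [(0.89, [0.532, -0.007, 0.024])]
seam7 [(0.89, [0.532, -0.007, 0.024])]
panel [(0.71, [0.454, -0.299, 0.004]), (0.69, [0.413, 0.235, 0.042]), (0.62, [0.533, -0.015, 0.025])]
```

View pics/top0.png

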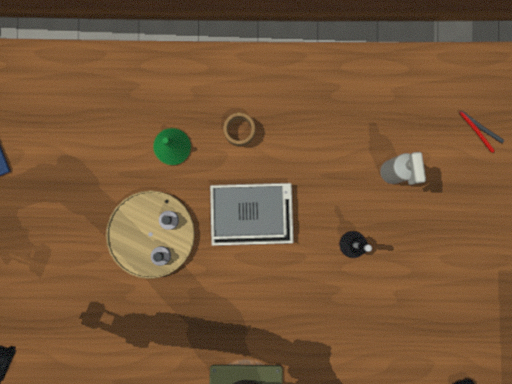

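View pics/scene0.png

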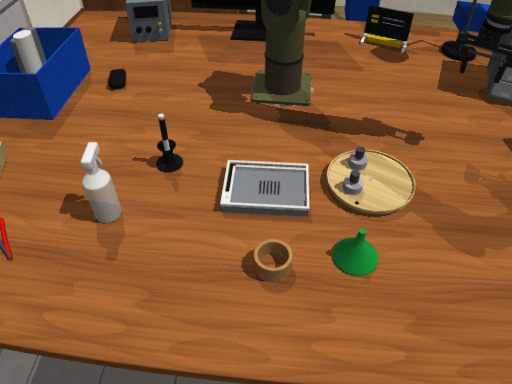

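Top: two weights at px (169,220) and (160,257) on the tray centred (150,234); the housing is at (252,213), with its dark seam along the bottom and right; the stylus stands at (354,244). The scene view agrees. Now I'll measure accurately from depth.

Run:
```python
from h import *
np.set_printoptions(precision=4,suppress=True)
for c in ['scene','top']:
    s=snap(c);P=cloud(s);ok=s['depth']>0
    x,y,z=P[...,0],P[...,1],P[...,2]
    b=ok&(x>.2)&(x<.9)&(abs(z)<.006)&(abs(y)<.2); print(c,'bench z',np.median(z[b]))
    m=ok&(x>.4)&(x<.68)&(abs(y+.01)<.16)&(z>.013)&(z<.045)
    col=s['pixels'].astype(int);
    rect=cv2.minAreaRect(np.c_[x[m],y[m]].astype(np.float32));print('housing',rect)
    for t0,t1 in [(.02,.03),(.03,.04)]:
        q=m&(z>t0)&(z<t1); print('  z',np.median(z[q]),q.sum())
    w=m&(col.min(-1)>150); print(' white rect',cv2.minAreaRect(np.c_[x[w],y[w]].astype(np.float32)),np.median(z[w]))
    k=ok&(x>.3)&(x<.7)&(y>.13)&(y<.45)&(z>.065)&(z<.09)
    n,l,st,_=cv2.connectedComponentsWithStats(k.astype(np.uint8))
    for i in range(1,n):
        if st[i,4]>8:q=l==i;print(' knob',cv2.minEnclosingCircle(np.c_[x[q],y[q]].astype(np.float32)),P[q].mean(0),np.median(z[q]),st[i,4])
    k=ok&(x>.3)&(x<.66)&(y>.13)&(y<.45)&(z>.012)&(z<.03)
    print(' tray',cv2.minEnclosingCircle(np.c_[x[k],y[k]].astype(np.float32)), cv2.fitEllipse(cv2.convexHull(np.c_[x[k],y[k]].astype(np.float32))))
    k=ok&(abs(x-.455)<.07)&(abs(y+.3)<.07)
    for lo,hi in [(.003,.012),(.012,.05),(.06,.08),(.1,.12),(.13,.15),(.15,.185)]:
        q=k&(z>lo)&(z<hi)
        if q.sum()>3: print(' stand',lo,q.sum(),np.median(P[q],0),x[q].min(),x[q].max(),y[q].min(),y[q].max(),z[q].max())
```

```text
scene bench z -0.0001892346345264695
housing ((0.5360525846481323, -0.012928858399391174), (0.17636638879776, 0.23028159141540527), 2.0096166133880615)
  z 0.025189463415444147 3147
  z 0.032691056216374026 879
 white rect ((0.5347450375556946, -0.012911580502986908), (0.17376460134983063, 0.23019060492515564), 2.0887763500213623) 0.03244918006714237
 knob ((0.4179377555847168, 0.24414968490600586), 0.013810748234391212) [0.4195 0.2425 0.0752] 0.07638953652136232 62
 knob ((0.5186655521392822, 0.22392778098583221), 0.01436583697795868) [0.5203 0.2229 0.0748] 0.07611130087026241 79
 tray ((0.47427359223365784, 0.27807387709617615), 0.12792140245437622) ((0.47530269622802734, 0.2780495584011078), (0.2485966682434082, 0.25374671816825867), 55.30274200439453)
 stand 0.003 278 [ 0.4606 -0.2986  0.0054] 0.38708722980341936 0.5149011637254569 -0.35988318150379217 -0.23723689347123836 0.01197593819945697
 stand 0.012 105 [ 0.4617 -0.302   0.0314] 0.44022459507838196 0.46820202149829204 -0.321066313143083 -0.2915069706058039 0.049777805505687
 stand 0.06 147 [ 0.4497 -0.3046  0.0678] 0.421617
[... 1418 characters left out ...]
stand 0.012 15 [ 0.451  -0.3104  0.0345] 0.43464511150010343 0.4569912975588909 -0.3181417585499875 -0.2903056313505618 0.04991453907133092
 stand 0.06 171 [ 0.4496 -0.3069  0.0685] 0.4196160465331626 0.47168901116456047 -0.3359573870282509 -0.2831654495225577 0.07936826460085777
 stand 0.1 11 [ 0.447  -0.3023  0.1137] 0.44061249302453653 0.45427801667104534 -0.3077116007288444 -0.30032660803752825 0.11954698495255589
 stand 0.13 13 [ 0.4458 -0.3019  0.1395] 0.4383603265688901 0.4535817604939517 -0.306469830819714 -0.3004726951850331 0.14749237249274816
 stand 0.15 49 [ 0.4473 -0.3062  0.1735] 0.43953650723493043 0.45426512947394126 -0.3168137880044812 -0.30008369355924336 0.1798724490012895
```

step_arm --motion '[{"dp": [-30, -25, 0], "twist": [0, 0, -0.08], "hand": 1}, {"dp": [-70, -60, 0], "twist": [0, 0, -0.18], "hand": 0.6}, {"dp": [-115, -97, 0], "twist": [0, 0, -0.28], "hand": 0.2}, {"dp": [-160, -135, 0], "twist": [0, 0, -0.36], "hand": 0.2}, {"dp": [-200, -169, 0], "twist": [0, 0, -0.38], "hand": 0.2}]'

```text
clock: 2.02
tool_pos: [0.3559, 0.3474, 0.2271]
eef_rot: [-0.0, 1.0, 0.0, 0.0]
contact_force: [0.2, 1.0, -0.5]
opening: 0.604
finger_force: 0.0
```

Run:
```python
from h import *
np.set_printoptions(precision=4,suppress=True)
st=r.get_state();print(st['tool_pos'],R.from_quat(st['eef_rot']).as_matrix(),st['q'],st['opening'])
s=snap('top','t1');c=np.array([.531,-.0122]);a=.034
M=np.array([[np.cos(a),-np.sin(a)],[np.sin(a),np.cos(a)]])
hp=[(-.073,.103),(-.073,.054),(-.073,.005),(-.073,-.044),(-.073,-.103),(-.038,-.103),(-.002,-.103),(.041,-.103)]
W=[np.r_[c+M@p,.026] for p in hp];print(np.array(W))
im=cv2.cvtColor(s['pixels'],cv2.COLOR_RGB2BGR)
x0,y0=190,165;k=6
cr=cv2.resize(im[y0:y0+95,x0:x0+125],None,fx=k,fy=k,interpolation=cv2.INTER_CUBIC)
for u,v in proj(s,W): cv2.circle(cr,(int((u-x0+.5)*k),int((v-y0+.5)*k)),3,(0,0,255),-1)
for u,v in proj(s,[np.r_[c+M@p,.034] for p in [(-.085,-.115),(-.085,.115),(.085,.115),(.085,-.115)]]): cv2.circle(cr,(int((u-x0+.5)*k),int((v-y0+.5)*k)),3,(0,255,0),-1)
cv2.imwrite('pics/ov.png',cr)
```

```text
[0.3559 0.3474 0.2271] [[-1.     -0.0005  0.0006]
 [-0.0005  1.      0.    ]
 [-0.0006  0.     -1.    ]] [-0.6466  0.5366 -0.3403  1.9386  0.2658  0.7092  0.4256] 0.6037781178715145
[[ 0.4545  0.0883  0.026 ]
 [ 0.4562  0.0393  0.026 ]
 [ 0.4579 -0.0097  0.026 ]
 [ 0.4595 -0.0587  0.026 ]
 [ 0.4615 -0.1176  0.026 ]
 [ 0.4965 -0.1164  0.026 ]
 [ 0.5325 -0.1152  0.026 ]
 [ 0.5755 -0.1137  0.026 ]]
```

View pics/ov.png

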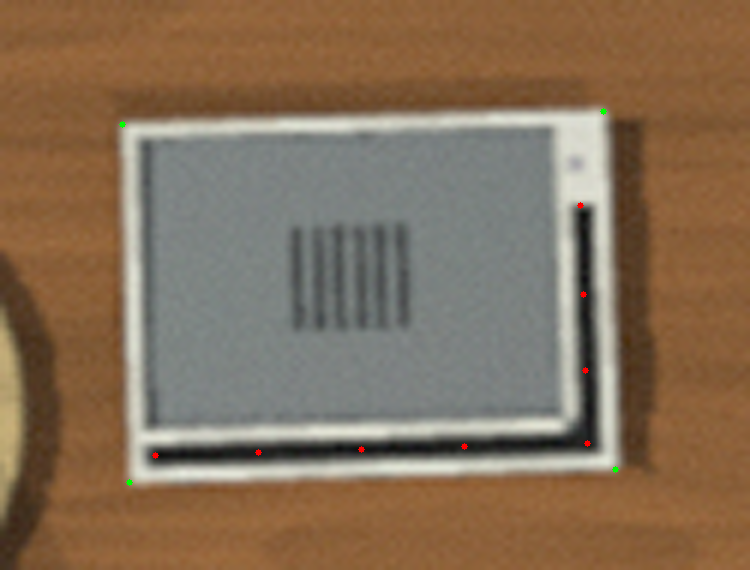

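Overlay: the red seam markers lie in the dark groove, between px (155,455), the corner (587,443) and (580,205). The outer two sit near the groove ends, so I'll start at about y=0.100 and finish at about x=0.036. Next, grasp the near weight.

step_arm --motion '[{"dp": [-28, -52, 0], "twist": [0, 0, 0], "hand": 0.2}, {"dp": [-56, -105, 10], "twist": [0, 0, 0], "hand": 0.2}, {"dp": [-56, -105, 50], "twist": [0, 0, 0], "hand": 0.2}, {"dp": [-56, -105, 100], "twist": [0, 0, 0], "hand": 0.2}, {"dp": [-56, -105, 130], "twist": [0, 0, 0], "hand": 0.2}]'

```text
clock: 2.7
tool_pos: [0.4106, 0.2442, 0.0952]
eef_rot: [0.0, 1.0, -0.0, -0.0]
contact_force: [0.8, 0.1, -0.5]
opening: 0.597
finger_force: 0.0
```

step_arm --motion '[{"dp": [0, 0, 15], "twist": [0, 0, 0], "hand": 0.2}, {"dp": [0, 0, 27], "twist": [0, 0, 0], "hand": 0.2}, {"dp": [0, 0, 27], "twist": [0, 0, 0], "hand": -1}, {"dp": [0, 0, 27], "twist": [0, 0, 0], "hand": -1}, {"dp": [0, 0, 27], "twist": [0, 0, 0], "hand": -1}]' --force 35

```text
clock: 3.32
tool_pos: [0.4113, 0.2447, 0.0706]
eef_rot: [-0.0, 1.0, 0.0, 0.001]
contact_force: [-0.9, -0.0, -0.1]
opening: 0.282
finger_force: 0.0
```

step_arm --motion '[{"dp": [0, 0, 0], "twist": [0, 0, 0], "hand": -1}, {"dp": [0, 0, -20], "twist": [0, 0, 0], "hand": -1}, {"dp": [0, 0, -50], "twist": [0, 0, 0], "hand": -1}, {"dp": [0, 0, -80], "twist": [0, 0, 0], "hand": -1}, {"dp": [0, 0, -80], "twist": [0, 0, 0], "hand": -1}]'

```text
clock: 3.95
tool_pos: [0.412, 0.2451, 0.1518]
eef_rot: [0.0, 1.0, 0.001, 0.002]
contact_force: [-0.3, 0.2, -0.6]
opening: 0.005
finger_force: 0.0
```

```bash
cat >> h.py <<'E'
def knobs(s,xr,yr,zr):
    P=cloud(s);x,y,z=P[...,0],P[...,1],P[...,2]
    k=(s['depth']>0)&(x>xr[0])&(x<xr[1])&(y>yr[0])&(y<yr[1])&(z>zr[0])&(z<zr[1])
    n,l,st,_=cv2.connectedComponentsWithStats(k.astype(np.uint8))
    for i in range(1,n):
        if st[i,4]>8:
            q=l==i;(c,rad)=cv2.minEnclosingCircle(np.c_[x[q],y[q]].astype(np.float32));print(' knob',np.round(c,4),round(rad,4),z[q].max().round(3),st[i,4])
E
python3 - <<'E'
from h import *
for c in ['scene','top']:
    s=snap(c,c+'2'); print(c); knobs(s,(.25,.7),(.1,.45),(.062,.09))
    print([(round(d['score'],2),cw(s,d['at']).round(3).tolist()) for d in r.search_frame(c,'weight_a')])
    im=cv2.imread(f'pics/{c}2.png'); a=(90,170) if c=='top' else (280,120)
    cv2.imwrite(f'pics/{c}2c.png',cv2.resize(im[a[1]:a[1]+110,a[0]:a[0]+140],None,fx=4,fy=4))
a=cv2.imread('pics/top2c.png');b=cv2.imread('pics/scene2c.png');cv2.imwrite('pics/c2.png',cv2.resize(np.hstack([a,b]),(800,314)))
E
```

```text
scene
 knob [0.4165 0.2423] 0.0142 0.081 73
 knob [0.5188 0.2247] 0.0142 0.081 90
[(0.91, [0.529, 0.218, 0.043]), (0.86, [0.426, 0.242, 0.042]), (0.35, [0.789, 0.022, 0.035])]
top
 knob [0.5123 0.2222] 0.0127 0.084 76
 knob [0.4053 0.2343] 0.0036 0.082 9
[(0.75, [0.515, 0.219, 0.047])]
```

View pics/c2.png

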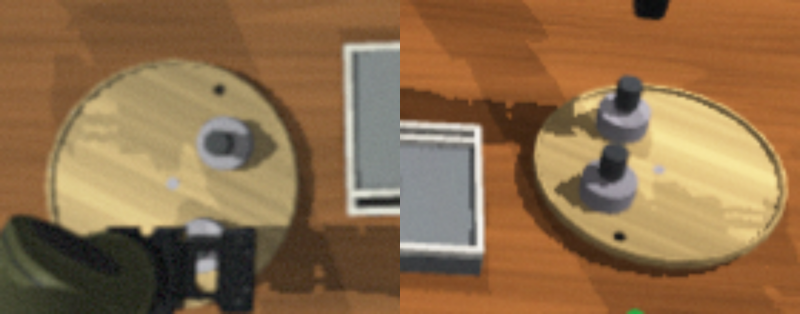

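Run:
```python
from h import *
np.set_printoptions(precision=4,suppress=True)
st=r.get_state();p=st['tool_pos'];print(p,st['eef_rot'],st['opening'])
tip=p-[0,0,.022]
for c in ['scene','top']:
    s=snap(c);print(c,proj(s,[tip,p,[.4115,.242,.078],[.512,.222,.078]]))
    P=cloud(s);x,y,z=P[...,0],P[...,1],P[...,2]
    k=(s['depth']>0)&(abs(x-p[0])<.1)&(abs(y-p[1])<.1)&(z>.105)
    for lo in np.arange(.11,.2,.01):
        q=k&(z>lo)&(z<lo+.01)
        if q.sum()>5: print(lo.round(2),q.sum(),x[q].min(),x[q].max(),y[q].min(),y[q].max())
```

```text
[0.4103 0.2439 0.1491] [-0.0001  1.     -0.0005 -0.0006] 0.005978141843230809
scene [[363.2731 133.9501]
 [364.6716 127.5722]
 [359.5974 147.8427]
 [354.6786 171.4995]]
0.16 26 0.4181405750734559 0.42650496849492214 0.22980541556269424 0.2564398159940465
0.17 37 0.41662984012805493 0.42594565497551307 0.2282776549319108 0.2577229137241531
0.18 49 0.40483514277368804 0.4241235232125098 0.2274753355249439 0.25872878387149256
0.19 39 0.4020623831968868 0.4252154016569224 0.22726537915769843 0.2599261760320939
top [[152.0387 258.7269]
 [149.958  259.484 ]
 [157.1262 256.7168]
 [165.2199 219.8922]]
```

Run:
```python
from h import *
s=snap('scene','s3');im=cv2.imread('pics/s3.png');st=r.get_state();p=st['tool_pos']
x0,y0=310,60
cr=cv2.resize(im[y0:y0+110,x0:x0+110],None,fx=5,fy=5,interpolation=cv2.INTER_CUBIC)
for (u,v),c in zip(proj(s,[p-[0,0,.022],p,p+[0,0,.042]]),[(0,0,255),(0,255,0),(255,0,0)]): cv2.circle(cr,(int((u-x0+.5)*5),int((v-y0+.5)*5)),3,c,-1)
cv2.imwrite('pics/s3c.png',cr)
```

```text
(no output)
```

View pics/s3c.png

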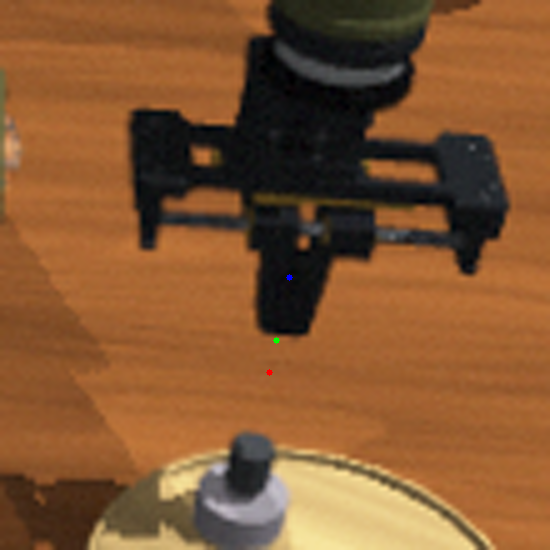

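Zoom: the fingertips end at (285,333), but the reported tip projects to (270,372). The real fingertips are therefore about 28 mm higher than reported, and the gripper closed above the knob, so I'll go about 28 mm lower.

step_arm --motion '[{"dp": [0, 0, 0], "twist": [0, 0, 0], "hand": 0.2}, {"dp": [0, 0, 0], "twist": [0, 0, 0], "hand": 0.2}, {"dp": [0, 0, 0], "twist": [0, 0, 0], "hand": 0.2}, {"dp": [0, 0, 0], "twist": [0, 0, 0], "hand": 0.2}, {"dp": [0, 0, 30], "twist": [0, 0, 0], "hand": 0.2}]'

```text
clock: 4.92
tool_pos: [0.4124, 0.2455, 0.121]
eef_rot: [0.0, 1.0, 0.002, 0.002]
contact_force: [0.1, 0.5, -0.5]
opening: 0.547
finger_force: 0.0
```

step_arm --motion '[{"dp": [0, 0, 20], "twist": [0, 0, 0], "hand": 0.2}, {"dp": [0, 0, 40], "twist": [0, 0, 0], "hand": 0.2}, {"dp": [0, 0, 55], "twist": [0, 0, 0], "hand": 0.2}, {"dp": [0, 0, 65], "twist": [0, 0, 0], "hand": 0.2}, {"dp": [0, 0, 70], "twist": [0, 0, 0], "hand": 0.2}]'

```text
clock: 5.55
tool_pos: [0.4108, 0.2445, 0.0496]
eef_rot: [-0.0, 1.0, -0.0, -0.0]
contact_force: [0.4, -0.2, -1.0]
opening: 0.595
finger_force: 0.0
```

Run:
```python
from h import *
np.set_printoptions(precision=4,suppress=True)
st=r.get_state();p=st['tool_pos'];print(p,st['eef_rot'],st['opening'],st['contact_force'])
s=snap('scene','s4');P=cloud(s);x,y,z=P[...,0],P[...,1],P[...,2]
k=(s['depth']>0)&(abs(x-p[0])<.06)&(abs(y-p[1])<.1)&(z>.04)
for lo in np.arange(.04,.14,.01):
    q=k&(z>lo)&(z<lo+.01)
    if q.sum()>3: print(lo.round(2),q.sum(),x[q].min(),x[q].max(),y[q].min(),y[q].max())
im=cv2.imread('pics/s4.png');cv2.imwrite('pics/s4c.png',cv2.resize(im[80:190,310:420],None,fx=5,fy=5,interpolation=cv2.INTER_CUBIC))
```

```text
[0.4108 0.2445 0.0496] [-0.0002  1.     -0.     -0.0001] 0.5954494978167353 [ 0.398  -0.1692 -1.0064]
0.04 132 0.3928171756036236 0.4443696313165605 0.21708896329402283 0.26921269457651975
0.05 19 0.41621927741548237 0.4296380779676532 0.23190254617322625 0.2521786251654511
0.06 52 0.4066840216948625 0.4308055083251092 0.20485696481773288 0.28375767737658464
0.07 86 0.3988243457520123 0.42898339913782035 0.20422513753686466 0.28508844890244567
0.08 37 0.40509075774799974 0.4267735886831914 0.20388250504992927 0.28544449327808896
0.09 35 0.4003658596752592 0.425781052291462 0.20231069005704236 0.28738899593471595
0.1 50 0.4020728558291288 0.42520236088465835 0.2017045209276966 0.28806641679840056
0.11 10 0.4004235682937628 0.42558971380596966 0.2776068865629143 0.283809611108888
0.12 17 0.406982234137538 0.4476098432004405 0.15938281175499072 0.3248624437885036
0.13 124 0.4056816287276028 0.4500559470329666 0.15909594396886512 0.32876668924694086
```

View pics/s4c.png

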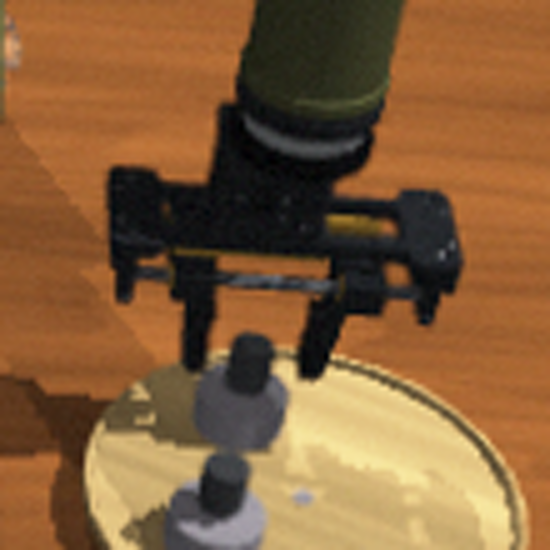

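The fingers straddle the knob (tips at px (195,368) and (313,375), about z=0.06). Down 8 mm more, then close.

step_arm --motion '[{"dp": [0, 0, 8], "twist": [0, 0, 0], "hand": 0.2}, {"dp": [0, 0, 8], "twist": [0, 0, 0], "hand": -1}, {"dp": [0, 0, 8], "twist": [0, 0, 0], "hand": -1}, {"dp": [0, 0, 8], "twist": [0, 0, 0], "hand": -1}, {"dp": [0, 0, 8], "twist": [0, 0, 0], "hand": -1}]' --force 35

```text
clock: 6.22
tool_pos: [0.4106, 0.2441, 0.0421]
eef_rot: [-0.0, 1.0, -0.0, -0.0]
contact_force: [-0.2, -0.7, 1.6]
opening: 0.284
finger_force: 35.0
```

step_arm --motion '[{"dp": [0, 0, 0], "twist": [0, 0, 0], "hand": -1}, {"dp": [0, 0, 0], "twist": [0, 0, 0], "hand": -1}, {"dp": [0, 0, -10], "twist": [0, 0, 0], "hand": -1}, {"dp": [0, 0, -40], "twist": [0, 0, 0], "hand": -1}, {"dp": [0, 0, -80], "twist": [0, 0, 0], "hand": -1}]'

```text
clock: 6.85
tool_pos: [0.4103, 0.2441, 0.1223]
eef_rot: [-0.0, 1.0, -0.001, -0.001]
contact_force: [0.5, 0.2, -5.1]
opening: 0.284
finger_force: 35.0
```

step_arm --motion '[{"dp": [-12, -25, 0], "twist": [0, 0, 0], "hand": -1}, {"dp": [-32, -70, 0], "twist": [0, 0, 0], "hand": -1}, {"dp": [-55, -120, 0], "twist": [0, 0, 0], "hand": -1}, {"dp": [-79, -170, 0], "twist": [0, 0, 0], "hand": -1}, {"dp": [-102, -220, 0], "twist": [0, 0, 0], "hand": -1}]'

```text
clock: 7.48
tool_pos: [0.5135, 0.0227, 0.122]
eef_rot: [-0.0, 1.0, 0.0, 0.0]
contact_force: [1.1, 0.1, -5.6]
opening: 0.286
finger_force: 35.0
```

step_arm --motion '[{"dp": [-22, -50, 0], "twist": [0, 0, 0], "hand": -1}, {"dp": [-35, -76, 0], "twist": [0, 0, 0], "hand": -1}, {"dp": [-35, -76, 25], "twist": [0, 0, 0], "hand": -1}, {"dp": [-35, -76, 50], "twist": [0, 0, 0], "hand": -1}, {"dp": [-35, -76, 60], "twist": [0, 0, 0], "hand": -1}]'

```text
clock: 8.1
tool_pos: [0.5468, -0.0518, 0.0607]
eef_rot: [-0.0, 1.0, -0.0, -0.001]
contact_force: [-0.5, -0.8, -4.3]
opening: 0.286
finger_force: 35.0
```

step_arm --motion '[{"dp": [0, 0, 8], "twist": [0, 0, 0], "hand": -1}, {"dp": [0, 0, 12.5], "twist": [0, 0, 0], "hand": -1}, {"dp": [0, 0, 12.5], "twist": [0, 0, 0], "hand": -1}, {"dp": [0, 0, 12.5], "twist": [0, 0, 0], "hand": 0.2}, {"dp": [0, 0, 12.5], "twist": [0, 0, 0], "hand": 0.2}]'

```text
clock: 8.72
tool_pos: [0.5488, -0.0514, 0.0503]
eef_rot: [-0.0, 1.0, 0.0, 0.001]
contact_force: [0.1, 0.3, -0.2]
opening: 0.484
finger_force: 0.0
```

step_arm --motion '[{"dp": [0, 0, 0], "twist": [0, 0, 0], "hand": 0.2}, {"dp": [0, 0, -20], "twist": [0, 0, 0], "hand": 0.2}, {"dp": [0, 0, -50], "twist": [0, 0, 0], "hand": 0.2}, {"dp": [0, 0, -80], "twist": [0, 0, 0], "hand": 0.2}, {"dp": [15, 45, -80], "twist": [0, 0, 0], "hand": 0.2}]'

```text
clock: 9.35
tool_pos: [0.5357, -0.0103, 0.1315]
eef_rot: [0.004, 1.0, -0.001, 0.003]
contact_force: [1.0, 1.1, 0.2]
opening: 0.603
finger_force: 0.0
```

Run:
```python
from h import *
np.set_printoptions(precision=4,suppress=True)
print(r.get_state()['tool_pos'])
for c in ['top','scene']:
    s=snap(c,c+'5');print(c);knobs(s,(.35,.65),(-.12,.42),(.064,.09))
```

```text
[ 0.5357 -0.0103  0.1315]
top
 knob [0.5114 0.2221] 0.0129 0.084 77
scene
 knob [ 0.5544 -0.0526] 0.0144 0.087 100
 knob [0.5176 0.2223] 0.0142 0.08 81
```

step_arm --motion '[{"dp": [4, 45, 0], "twist": [0, 0, 0], "hand": 0.2}, {"dp": [9, 100, 0], "twist": [0, 0, 0], "hand": 0.2}, {"dp": [14, 155, 0], "twist": [0, 0, 0], "hand": 0.2}, {"dp": [18, 205, 0], "twist": [0, 0, 0], "hand": 0.2}, {"dp": [20, 229, 0], "twist": [0, 0, 0], "hand": 0.2}]'

```text
clock: 10.07
tool_pos: [0.5121, 0.2264, 0.1297]
eef_rot: [-0.002, 1.0, 0.001, 0.0]
contact_force: [0.1, -0.2, 0.2]
opening: 0.6
finger_force: 0.0
```

step_arm --motion '[{"dp": [0, 0, 0], "twist": [0, 0, 0], "hand": 0.2}, {"dp": [0, 0, 25], "twist": [0, 0, 0], "hand": 0.2}, {"dp": [0, 0, 55], "twist": [0, 0, 0], "hand": 0.2}, {"dp": [0, 0, 75], "twist": [0, 0, 0], "hand": 0.2}, {"dp": [0, 0, 80], "twist": [0, 0, 0], "hand": 0.2}]'

```text
clock: 10.7
tool_pos: [0.5126, 0.2195, 0.0483]
eef_rot: [0.001, 1.0, -0.001, -0.001]
contact_force: [0.2, -0.7, 0.5]
opening: 0.601
finger_force: 0.0
```

step_arm --motion '[{"dp": [0, 0, 6], "twist": [0, 0, 0], "hand": 0.2}, {"dp": [0, 0, 6], "twist": [0, 0, 0], "hand": -1}, {"dp": [0, 0, 6], "twist": [0, 0, 0], "hand": -1}, {"dp": [0, 0, 6], "twist": [0, 0, 0], "hand": -1}, {"dp": [0, 0, 6], "twist": [0, 0, 0], "hand": -1}]' --force 35

```text
clock: 11.32
tool_pos: [0.5132, 0.2225, 0.0439]
eef_rot: [-0.0, 1.0, 0.0, 0.0]
contact_force: [-0.4, 0.5, 2.5]
opening: 0.284
finger_force: 35.0
```

step_arm --motion '[{"dp": [0, 0, 0], "twist": [0, 0, 0], "hand": -1}, {"dp": [0, 0, 0], "twist": [0, 0, 0], "hand": -1}, {"dp": [0, 0, -10], "twist": [0, 0, 0], "hand": -1}, {"dp": [0, 0, -40], "twist": [0, 0, 0], "hand": -1}, {"dp": [0, 0, -80], "twist": [0, 0, 0], "hand": -1}]'

```text
clock: 11.95
tool_pos: [0.5112, 0.2215, 0.123]
eef_rot: [-0.0, 1.0, -0.001, -0.002]
contact_force: [0.8, 0.3, -6.1]
opening: 0.286
finger_force: 35.0
```

step_arm --motion '[{"dp": [-6, -35, 0], "twist": [0, 0, 0], "hand": -1}, {"dp": [-14, -85, 0], "twist": [0, 0, 0], "hand": -1}, {"dp": [-23, -135, 0], "twist": [0, 0, 0], "hand": -1}, {"dp": [-30, -175, 0], "twist": [0, 0, 0], "hand": -1}, {"dp": [-33, -194, 0], "twist": [0, 0, 0], "hand": -1}]'

```text
clock: 12.58
tool_pos: [0.5449, 0.0242, 0.1227]
eef_rot: [0.002, 1.0, -0.001, -0.001]
contact_force: [0.2, 0.5, -5.6]
opening: 0.282
finger_force: 35.0
```

step_arm --motion '[{"dp": [0, 0, 0], "twist": [0, 0, 0], "hand": -1}, {"dp": [0, 0, 20], "twist": [0, 0, 0], "hand": -1}, {"dp": [0, 0, 45], "twist": [0, 0, 0], "hand": -1}, {"dp": [0, 0, 60], "twist": [0, 0, 0], "hand": -1}, {"dp": [0, 0, 65], "twist": [0, 0, 0], "hand": -1}]'

```text
clock: 13.2
tool_pos: [0.5452, 0.0297, 0.0576]
eef_rot: [-0.001, 1.0, 0.0, -0.001]
contact_force: [-0.5, -0.1, -5.4]
opening: 0.287
finger_force: 35.0
```

step_arm --motion '[{"dp": [0, 0, 5], "twist": [0, 0, 0], "hand": -1}, {"dp": [0, 0, 8], "twist": [0, 0, 0], "hand": -1}, {"dp": [0, 0, 8], "twist": [0, 0, 0], "hand": -1}, {"dp": [0, 0, 8], "twist": [0, 0, 0], "hand": -1}, {"dp": [0, 0, 8], "twist": [0, 0, 0], "hand": -1}]'

```text
clock: 13.82
tool_pos: [0.546, 0.0284, 0.0507]
eef_rot: [-0.0, 1.0, 0.0, 0.0]
contact_force: [0.0, 0.5, -5.7]
opening: 0.281
finger_force: 35.0
```

step_arm --motion '[{"dp": [0, 0, 1.5], "twist": [0, 0, 0], "hand": -1}, {"dp": [0, 0, 1.5], "twist": [0, 0, 0], "hand": -1}, {"dp": [0, 0, 1.5], "twist": [0, 0, 0], "hand": 0.2}, {"dp": [0, 0, 1.5], "twist": [0, 0, 0], "hand": 0.2}, {"dp": [0, 0, 1.5], "twist": [0, 0, 0], "hand": 0.2}]'

```text
clock: 14.45
tool_pos: [0.5461, 0.0285, 0.0489]
eef_rot: [-0.0, 1.0, 0.0, 0.0]
contact_force: [-0.3, -1.1, 0.1]
opening: 0.59
finger_force: 0.0
```

step_arm --motion '[{"dp": [0, 0, -5], "twist": [0, 0, 0], "hand": 0.2}, {"dp": [0, 0, -30], "twist": [0, 0, 0], "hand": 0.2}, {"dp": [0, 0, -70], "twist": [0, 0, 0], "hand": 0.2}, {"dp": [0, 0, -120], "twist": [0, 0, 0], "hand": 0.2}, {"dp": [0, 0, -160], "twist": [0, 0, 0], "hand": 0.2}]'

```text
clock: 15.08
tool_pos: [0.546, 0.0285, 0.2111]
eef_rot: [-0.0, 1.0, 0.0, 0.001]
contact_force: [0.6, -0.3, 0.2]
opening: 0.607
finger_force: 0.0
```

step_arm --motion '[{"dp": [10, -35, 0], "twist": [0, 0, 0], "hand": 0.2}, {"dp": [25, -85, 0], "twist": [0, 0, 0], "hand": 0.2}, {"dp": [39, -135, 0], "twist": [0, 0, 0], "hand": 0.2}, {"dp": [54, -185, 0], "twist": [0, 0, 0], "hand": 0.2}, {"dp": [68, -230, 0], "twist": [0, 0, 0], "hand": 0.2}]'

```text
clock: 15.7
tool_pos: [0.4771, -0.2035, 0.2092]
eef_rot: [0.0, 1.0, -0.0, 0.0]
contact_force: [0.9, -0.8, 0.2]
opening: 0.598
finger_force: 0.0
```

Run:
```python
from h import *
np.set_printoptions(precision=4,suppress=True)
print(r.get_state()['tool_pos'])
for c in ['top','scene']:
    s=snap(c,c+'6');print(c);knobs(s,(.35,.65),(-.12,.42),(.064,.1))
    P=cloud(s);q=(s['depth']>0)&(abs(P[...,0]-.45)<.04)&(abs(P[...,1]+.306)<.04)&(P[...,2]>.13)&(P[...,2]<.182);print(q.sum(),np.median(P[q],0),P[q].min(0),P[q].max(0))
cv2.imwrite('pics/s6.png',np.hstack([cv2.resize(cv2.imread('pics/top6.png')[150:300,180:390],None,fx=2,fy=2),cv2.resize(cv2.imread('pics/scene6.png')[60:210,120:310],None,fx=2,fy=2)]))
```

```text
[ 0.4771 -0.2035  0.2092]
top
 knob [ 0.5479 -0.051 ] 0.0125 0.089 67
 knob [0.5446 0.0283] 0.0128 0.089 70
  return _methods._mean(a, axis=axis, dtype=dtype,
  ret = um.true_divide(
Traceback (most recent call last):
ValueError: zero-size array to reduction operation minimum which has no identity
```

step_arm --motion '[{"dp": [10, -35, 0], "twist": [0, 0, 0], "hand": 0.2}, {"dp": [22, -80, 0], "twist": [0, 0, 0], "hand": 0.2}, {"dp": [30, -106, 0], "twist": [0, 0, 0], "hand": 0.2}, {"dp": [30, -106, 0], "twist": [0, 0, 0], "hand": 0.2}, {"dp": [30, -106, 15], "twist": [0, 0, 0], "hand": 0.2}]'

```text
clock: 16.38
tool_pos: [0.4494, -0.3064, 0.1944]
eef_rot: [-0.001, 1.0, -0.0, 0.001]
contact_force: [0.7, -0.6, -0.2]
opening: 0.6
finger_force: 0.0
```

Run:
```python
from h import *
np.set_printoptions(precision=4,suppress=True)
print(r.get_state()['tool_pos'])
s=snap('scene','scene6');P=cloud(s);k=(s['depth']>0)&(abs(P[...,0]-.45)<.06)&(abs(P[...,1]+.306)<.1)
for lo in np.arange(.09,.25,.015):
    q=k&(P[...,2]>lo)&(P[...,2]<lo+.015);print(lo.round(3),q.sum(),P[q].min(0),P[q].max(0))
cv2.imwrite('pics/s6.png',cv2.resize(cv2.imread('pics/scene6.png')[60:190,100:240],None,fx=4,fy=4))
```

```text
[ 0.4494 -0.3064  0.1944]
0.09 24 [ 0.4509 -0.3134  0.0905] [ 0.4612 -0.2991  0.1047]
0.105 27 [ 0.4498 -0.3147  0.1056] [ 0.4608 -0.2986  0.1198]
0.12 26 [ 0.4477 -0.3149  0.1209] [ 0.4594 -0.2989  0.1342]
0.135 30 [ 0.4497 -0.3152  0.1351] [ 0.4583 -0.2988  0.1493]
0.15 27 [ 0.4459 -0.3155  0.151 ] [ 0.4603 -0.3001  0.1648]
0.165 39 [ 0.441  -0.3164  0.1651] [ 0.4601 -0.3002  0.1778]Traceback (most recent call last):
  File "<stdin>", line 6, in <module>
    return umr_minimum(a, axis, None, out, keepdims, initial, where)
ValueError: zero-size array to reduction operation minimum which has no identity
```

step_arm --motion '[{"dp": [0, 0, 15], "twist": [0, 0, 0], "hand": 0.2}, {"dp": [0, 0, 35], "twist": [0, 0, 0], "hand": 0.2}, {"dp": [0, 0, 60], "twist": [0, 0, 0], "hand": 0.2}, {"dp": [0, 0, 77], "twist": [0, 0, 0], "hand": 0.2}, {"dp": [0, 0, 82], "twist": [0, 0, 0], "hand": 0.2}]'

```text
clock: 17.05
tool_pos: [0.4475, -0.3061, 0.1103]
eef_rot: [-0.001, 1.0, 0.001, -0.001]
contact_force: [0.3, 0.0, 0.0]
opening: 0.598
finger_force: 0.0
```

step_arm --motion '[{"dp": [0, 0, 0], "twist": [0, 0, 0], "hand": -1}, {"dp": [0, 0, 0], "twist": [0, 0, 0], "hand": -1}, {"dp": [0, 0, 0], "twist": [0, 0, 0], "hand": -1}, {"dp": [0, 0, 0], "twist": [0, 0, 0], "hand": -1}, {"dp": [0, 0, 0], "twist": [0, 0, 0], "hand": -1}]' --force 45

```text
clock: 17.68
tool_pos: [0.4482, -0.3078, 0.1122]
eef_rot: [-0.0, 1.0, -0.0, 0.0]
contact_force: [-0.8, -0.5, 1.9]
opening: 0.171
finger_force: 45.0
```

Run:
```python
from h import *
print(r.get_state())
s=snap('scene','scene7')
cv2.imwrite('pics/s7.png',cv2.resize(cv2.imread('pics/scene7.png')[60:190,100:240],None,fx=4,fy=4,interpolation=cv2.INTER_CUBIC))
```

```text
{'clock': 17.675, 'q': array([ 0.76459451,  0.77941205, -0.41642428,  1.90552496,  0.55357524,
        0.57137138,  1.55149288]), 'qd': array([ 0.00077319,  0.00110788, -0.00039551, -0.00062442, -0.00052908,
        0.00011822, -0.0006383 ]), 'joint_torque': array([-3.29950999e-02, -4.83005977e+01, -3.90561685e+00, -8.79496336e+00,
        1.20764514e-02,  2.51796213e-02,  1.05932256e-04]), 'tool_pos': array([ 0.44817444, -0.30775132,  0.11224803]), 'eef_rot': array([-5.09369546e-05,  9.99999928e-01, -1.69966086e-04,  3.35972338e-04]), 'contact_force': array([-0.76799361, -0.46960826,  1.86499744]), 'moment': array([0.04768944, 0.03836265, 0.04268949]), 'finger_force': 44.999923557043076, 'opening': 0.1707132445268791}
```

View pics/s7.png

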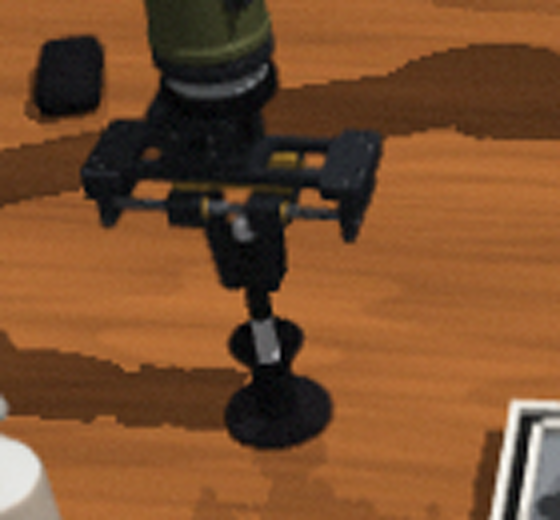

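The stylus is held: opening is 15 mm, with the gripper at px (245,270) over the stand at (275,400). Now lift it and carry it to the seam start.

step_arm --motion '[{"dp": [0, 0, -15], "twist": [0, 0, 0], "hand": -1}, {"dp": [0, 0, -35], "twist": [0, 0, 0], "hand": -1}, {"dp": [0, 0, -65], "twist": [0, 0, 0], "hand": -1}, {"dp": [0, 0, -90], "twist": [0, 0, 0], "hand": -1}, {"dp": [0, 0, -95], "twist": [0, 0, 0], "hand": -1}]'

```text
clock: 18.35
tool_pos: [0.4488, -0.308, 0.2089]
eef_rot: [-0.0, 1.0, -0.001, 0.002]
contact_force: [-0.0, 0.0, -1.0]
opening: 0.173
finger_force: 45.0
```

step_arm --motion '[{"dp": [0, 25, 0], "twist": [0, 0, 0], "hand": -1}, {"dp": [-1, 65, 0], "twist": [0, 0, 0], "hand": -1}, {"dp": [-2, 110, 0], "twist": [0, 0, 0], "hand": -1}, {"dp": [-3, 155, 0], "twist": [0, 0, 0], "hand": -1}, {"dp": [-4, 200, 0], "twist": [0, 0, 0], "hand": -1}]'

```text
clock: 18.98
tool_pos: [0.4513, -0.1062, 0.2064]
eef_rot: [-0.0, 1.0, 0.0, -0.001]
contact_force: [0.6, 0.3, -0.7]
opening: 0.173
finger_force: 45.0
```

step_arm --motion '[{"dp": [0, 45, 0], "twist": [0, 0, 0], "hand": -1}, {"dp": [-1, 90, 0], "twist": [0, 0, 0], "hand": -1}, {"dp": [-2, 135, 0], "twist": [0, 0, 0], "hand": -1}, {"dp": [-2.5, 175, 0], "twist": [0, 0, 0], "hand": -1}, {"dp": [-2.5, 193, 0], "twist": [0, 0, 0], "hand": -1}]'

```text
clock: 19.6
tool_pos: [0.4538, 0.0882, 0.2066]
eef_rot: [-0.002, 1.0, 0.001, -0.0]
contact_force: [-0.2, 0.7, -0.3]
opening: 0.171
finger_force: 45.0
```

step_arm --motion '[{"dp": [0, 0, 15], "twist": [0, 0, 0], "hand": -1}, {"dp": [0, 0, 30], "twist": [0, 0, 0], "hand": -1}, {"dp": [0, 0, 40], "twist": [0, 0, 0], "hand": -1}, {"dp": [0, 0, 40], "twist": [0, 0, 0], "hand": -1}, {"dp": [0, 0, 40], "twist": [0, 0, 0], "hand": -1}]'

```text
clock: 20.23
tool_pos: [0.4545, 0.0855, 0.1671]
eef_rot: [-0.0, 1.0, 0.0, 0.0]
contact_force: [0.2, -0.5, -0.5]
opening: 0.166
finger_force: 45.0
```

Run:
```python
from h import *
np.set_printoptions(precision=4,suppress=True)
st=r.get_state();p=st['tool_pos'];print(p,st['contact_force'],st['opening'])
s=snap('scene','scene8');P=cloud(s);k=(s['depth']>0)&(abs(P[...,0]-p[0])<.04)&(abs(P[...,1]-p[1])<.03)
for lo in np.arange(.045,.15,.01):
    q=k&(P[...,2]>lo)&(P[...,2]<lo+.01)
    if q.sum()>2: print(lo.round(3),q.sum(),P[q].min(0),P[q].max(0))
q=proj(s,[p-[0,0,.102]])[0];print(q)
x0,y0=int(q[0])-60,int(q[1])-70
im=cv2.resize(cv2.imread('pics/scene8.png')[y0:y0+100,x0:x0+120],None,fx=6,fy=6,interpolation=cv2.INTER_CUBIC)
cv2.circle(im,(int((q[0]-x0+.5)*6),int((q[1]-y0+.5)*6)),3,(0,0,255),-1);cv2.imwrite('pics/s8.png',im)
s=snap('top','top8');knobs(s,(.35,.65),(-.12,.42),(.07,.09))
```

```text
[0.4545 0.0855 0.1671] [ 0.1935 -0.5047 -0.4802] 0.16613953096569015
0.065 5 [0.4564 0.0833 0.0666] [0.4605 0.0884 0.0749]
0.075 6 [0.4566 0.0826 0.0758] [0.46   0.088  0.0848]
0.085 12 [0.4561 0.0787 0.0854] [0.4647 0.0924 0.0947]
0.095 15 [0.4581 0.0779 0.0963] [0.4668 0.0919 0.1049]
0.105 18 [0.4531 0.0772 0.1053] [0.4653 0.0912 0.1148]
0.115 15 [0.4593 0.0794 0.115 ] [0.4661 0.0928 0.1237]
0.125 18 [0.459  0.0784 0.1255] [0.4682 0.0924 0.1345]
0.135 17 [0.4543 0.0775 0.1359] [0.4647 0.0915 0.1444]
0.145 21 [0.4567 0.0769 0.1451] [0.4658 0.0932 0.155 ]
[303.672  157.1311]
 knob [ 0.5478 -0.0509] 0.0125 0.088 68
 knob [0.5446 0.0282] 0.0128 0.088 69
```

View pics/s8.png

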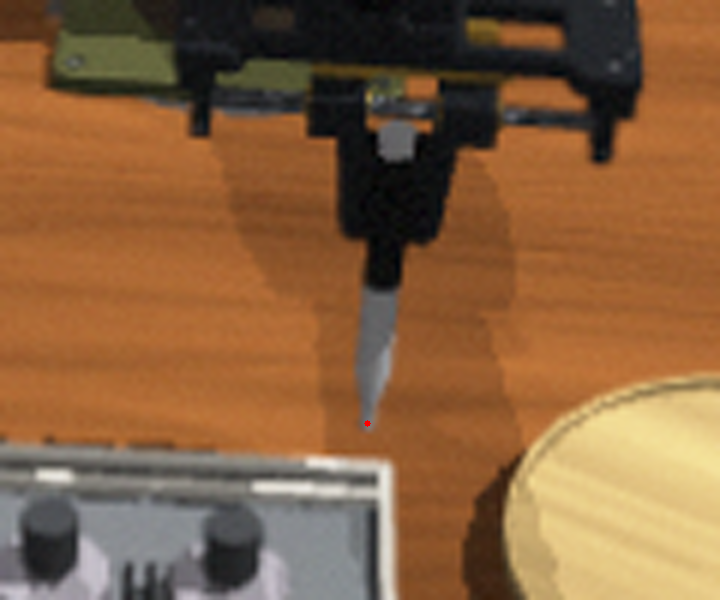

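Red dot (predicted tip) sits on the actual tip at px (367,425), above the groove's free end. Lowering into the groove.

step_arm --motion '[{"dp": [0, 0, 8], "twist": [0, 0, 0], "hand": -1}, {"dp": [0, 0, 16], "twist": [0, 0, 0], "hand": -1}, {"dp": [0, 0, 22], "twist": [0, 0, 0], "hand": -1}, {"dp": [0, 0, 26], "twist": [0, 0, 0], "hand": -1}, {"dp": [0, 0, 29], "twist": [0, 0, 0], "hand": -1}]'

```text
clock: 20.95
tool_pos: [0.4543, 0.0855, 0.1376]
eef_rot: [-0.0, 1.0, 0.0, -0.0]
contact_force: [0.2, -0.3, -0.6]
opening: 0.17
finger_force: 45.0
```

step_arm --motion '[{"dp": [0, 0, 2], "twist": [0, 0, 0], "hand": -1}, {"dp": [0, 0, 4], "twist": [0, 0, 0], "hand": -1}, {"dp": [0, 0, 6], "twist": [0, 0, 0], "hand": -1}, {"dp": [0, 0, 8], "twist": [0, 0, 0], "hand": -1}, {"dp": [0, 0, 8], "twist": [0, 0, 0], "hand": -1}]'

```text
clock: 21.58
tool_pos: [0.4544, 0.0854, 0.1298]
eef_rot: [-0.0, 1.0, 0.0, -0.0]
contact_force: [0.1, 0.5, -0.7]
opening: 0.169
finger_force: 45.0
```

Run:
```python
from h import *
np.set_printoptions(precision=4,suppress=True)
st=r.get_state();p=st['tool_pos'];print(p,st['contact_force'],p[2]-.102)
```

```text
[0.4544 0.0854 0.1298] [ 0.1154  0.5069 -0.6659] 0.027799114310256737
```

step_arm --motion '[{"dp": [-0.1, -2, 0.5], "twist": [0, 0, 0], "hand": -1}, {"dp": [-0.2, -5, 1], "twist": [0, 0, 0], "hand": -1}, {"dp": [-0.3, -8, 1], "twist": [0, 0, 0], "hand": -1}, {"dp": [-0.4, -11.5, 1], "twist": [0, 0, 0], "hand": -1}, {"dp": [-0.5, -15, 1], "twist": [0, 0, 0], "hand": -1}]'

```text
clock: 22.2
tool_pos: [0.4549, 0.0701, 0.1289]
eef_rot: [0.0, 1.0, 0.0, 0.0]
contact_force: [0.7, 0.3, -0.6]
opening: 0.166
finger_force: 45.0
```

step_arm --motion '[{"dp": [-0.1, -3.6, 0], "twist": [0, 0, 0], "hand": -1}, {"dp": [-0.2, -7.2, 0], "twist": [0, 0, 0], "hand": -1}, {"dp": [-0.4, -10.8, 0], "twist": [0, 0, 0], "hand": -1}, {"dp": [-0.5, -14.4, 0], "twist": [0, 0, 0], "hand": -1}, {"dp": [-0.6, -18, 0], "twist": [0, 0, 0], "hand": -1}]'

```text
clock: 22.82
tool_pos: [0.4555, 0.0522, 0.1289]
eef_rot: [-0.0, 1.0, 0.0, 0.0]
contact_force: [0.4, 0.1, -0.3]
opening: 0.169
finger_force: 45.0
```

step_arm --motion '[{"dp": [-0.1, -3.6, 0], "twist": [0, 0, 0], "hand": -1}, {"dp": [-0.2, -7.2, 0], "twist": [0, 0, 0], "hand": -1}, {"dp": [-0.4, -10.8, 0], "twist": [0, 0, 0], "hand": -1}, {"dp": [-0.5, -14.4, 0], "twist": [0, 0, 0], "hand": -1}, {"dp": [-0.6, -18, 0], "twist": [0, 0, 0], "hand": -1}]'

```text
clock: 23.45
tool_pos: [0.4561, 0.0342, 0.1289]
eef_rot: [-0.0, 1.0, 0.0, 0.0]
contact_force: [1.3, 0.0, -1.2]
opening: 0.165
finger_force: 45.0
```

step_arm --motion '[{"dp": [-0.1, -3.6, 0], "twist": [0, 0, 0], "hand": -1}, {"dp": [-0.2, -7.2, 0], "twist": [0, 0, 0], "hand": -1}, {"dp": [-0.4, -10.8, 0], "twist": [0, 0, 0], "hand": -1}, {"dp": [-0.5, -14.4, 0], "twist": [0, 0, 0], "hand": -1}, {"dp": [-0.6, -18, 0], "twist": [0, 0, 0], "hand": -1}]'

```text
clock: 24.08
tool_pos: [0.4567, 0.0162, 0.1289]
eef_rot: [-0.0, 1.0, 0.0, 0.0]
contact_force: [-0.1, 0.2, -0.4]
opening: 0.169
finger_force: 45.0
```

```bash
cat > chk.py <<'E'
from h import *
np.set_printoptions(precision=4,suppress=True)
st=r.get_state();p=st['tool_pos'];a=.034
M=np.array([[np.cos(a),-np.sin(a)],[np.sin(a),np.cos(a)]])
print(p,'housing',M.T@(p[:2]-[.531,-.0122]),'F',st['contact_force'],'mom',st['moment'],'tipz',p[2]-.102,st['opening'])
s=snap('scene');P=cloud(s);q=(s['depth']>0)&(abs(P[...,0]-p[0])<.03)&(abs(P[...,1]-p[1])<.03)&(P[...,2]>.04)&(P[...,2]<.055)
print('tip region',q.sum(),P[q].min(0),P[q].max(0)); knobs(s,(.4,.65),(-.12,.42),(.065,.09))
E
python3 chk.py
```

```text
[0.4567 0.0162 0.1289] housing [-0.0733  0.031 ] F [-0.1266  0.1792 -0.4329] mom [ 0.1232 -0.138   0.0109] tipz 0.026915590481635845 0.1691702603633998
tip region 11 [0.4592 0.0119 0.042 ] [0.4669 0.0205 0.0546]
 knob [0.4606 0.0151] 0.0089 0.09 44
 knob [ 0.5566 -0.0518] 0.0121 0.086 99
 knob [0.5511 0.0285] 0.0132 0.086 91
```

step_arm --motion '[{"dp": [-0.1, -3.6, 0], "twist": [0, 0, 0], "hand": -1}, {"dp": [-0.2, -7.2, 0], "twist": [0, 0, 0], "hand": -1}, {"dp": [-0.4, -10.8, 0], "twist": [0, 0, 0], "hand": -1}, {"dp": [-0.5, -14.4, 0], "twist": [0, 0, 0], "hand": -1}, {"dp": [-0.6, -18, 0], "twist": [0, 0, 0], "hand": -1}]'

```text
clock: 24.75
tool_pos: [0.4573, -0.0018, 0.1289]
eef_rot: [-0.0, 1.0, 0.0, 0.0]
contact_force: [0.5, 0.5, -0.8]
opening: 0.165
finger_force: 45.0
```

step_arm --motion '[{"dp": [-0.1, -3.6, 0], "twist": [0, 0, 0], "hand": -1}, {"dp": [-0.2, -7.2, 0], "twist": [0, 0, 0], "hand": -1}, {"dp": [-0.4, -10.8, 0], "twist": [0, 0, 0], "hand": -1}, {"dp": [-0.5, -14.4, 0], "twist": [0, 0, 0], "hand": -1}, {"dp": [-0.6, -18, 0], "twist": [0, 0, 0], "hand": -1}]'

```text
clock: 25.38
tool_pos: [0.4579, -0.0198, 0.1289]
eef_rot: [-0.0, 1.0, 0.0, 0.0]
contact_force: [-0.4, 0.4, -0.8]
opening: 0.171
finger_force: 45.0
```

step_arm --motion '[{"dp": [-0.1, -3.6, 0], "twist": [0, 0, 0], "hand": -1}, {"dp": [-0.2, -7.2, 0], "twist": [0, 0, 0], "hand": -1}, {"dp": [-0.4, -10.8, 0], "twist": [0, 0, 0], "hand": -1}, {"dp": [-0.5, -14.4, 0], "twist": [0, 0, 0], "hand": -1}, {"dp": [-0.6, -18, 0], "twist": [0, 0, 0], "hand": -1}]'

```text
clock: 26.0
tool_pos: [0.4585, -0.0378, 0.1289]
eef_rot: [-0.0, 1.0, 0.0, 0.0]
contact_force: [0.4, 0.2, -1.4]
opening: 0.168
finger_force: 45.0
```

step_arm --motion '[{"dp": [-0.1, -3.6, 0], "twist": [0, 0, 0], "hand": -1}, {"dp": [-0.2, -7.2, 0], "twist": [0, 0, 0], "hand": -1}, {"dp": [-0.4, -10.8, 0], "twist": [0, 0, 0], "hand": -1}, {"dp": [-0.5, -14.4, 0], "twist": [0, 0, 0], "hand": -1}, {"dp": [-0.6, -18, 0], "twist": [0, 0, 0], "hand": -1}]'

```text
clock: 26.62
tool_pos: [0.4591, -0.0558, 0.1289]
eef_rot: [-0.0, 1.0, 0.0, 0.0]
contact_force: [1.0, 0.4, -0.8]
opening: 0.169
finger_force: 45.0
```

step_arm --motion '[{"dp": [-0.1, -3.6, 0], "twist": [0, 0, 0], "hand": -1}, {"dp": [-0.2, -7.2, 0], "twist": [0, 0, 0], "hand": -1}, {"dp": [-0.4, -10.8, 0], "twist": [0, 0, 0], "hand": -1}, {"dp": [-0.5, -14.4, 0], "twist": [0, 0, 0], "hand": -1}, {"dp": [-0.6, -18, 0], "twist": [0, 0, 0], "hand": -1}]'

```text
clock: 27.25
tool_pos: [0.4597, -0.0738, 0.1289]
eef_rot: [-0.0, 1.0, 0.0, 0.0]
contact_force: [0.3, 1.9, -1.5]
opening: 0.166
finger_force: 45.0
```

step_arm --motion '[{"dp": [-0.1, -3.6, 0], "twist": [0, 0, 0], "hand": -1}, {"dp": [-0.2, -7.2, 0], "twist": [0, 0, 0], "hand": -1}, {"dp": [-0.4, -10.8, 0], "twist": [0, 0, 0], "hand": -1}, {"dp": [-0.5, -14.4, 0], "twist": [0, 0, 0], "hand": -1}, {"dp": [-0.6, -18, 0], "twist": [0, 0, 0], "hand": -1}]'

```text
clock: 27.88
tool_pos: [0.4603, -0.0918, 0.1289]
eef_rot: [-0.0, 1.0, 0.0, 0.0]
contact_force: [1.1, 0.4, -1.3]
opening: 0.168
finger_force: 45.0
```

step_arm --motion '[{"dp": [-0.1, -3.6, 0], "twist": [0, 0, 0], "hand": -1}, {"dp": [-0.2, -7.2, 0], "twist": [0, 0, 0], "hand": -1}, {"dp": [-0.4, -10.8, 0], "twist": [0, 0, 0], "hand": -1}, {"dp": [-0.5, -14.4, 0], "twist": [0, 0, 0], "hand": -1}, {"dp": [-0.6, -18, 0], "twist": [0, 0, 0], "hand": -1}]'

```text
clock: 28.5
tool_pos: [0.4609, -0.1098, 0.1289]
eef_rot: [-0.0, 1.0, 0.0, 0.0]
contact_force: [0.6, 1.1, -1.1]
opening: 0.167
finger_force: 45.0
```

```bash
python3 chk.py
```

```text
[ 0.4609 -0.1098  0.1289] housing [-0.0734 -0.0952] F [ 0.5776  1.1224 -1.1414] mom [ 0.3098 -0.3717 -0.0036] tipz 0.026881229421532968 0.16668689067426212
tip region 11 [ 0.465  -0.1145  0.0409] [ 0.4695 -0.106   0.0546]
 knob [ 0.4652 -0.1096] 0.0078 0.09 41
 knob [ 0.5525 -0.0518] 0.0144 0.085 97
 knob [0.5512 0.0289] 0.0138 0.086 94
```

step_arm --motion '[{"dp": [-0.1, -3, 0], "twist": [0, 0, 0], "hand": -1}, {"dp": [-0.2, -6, 0], "twist": [0, 0, 0], "hand": -1}, {"dp": [-0.5, -7.8, 0], "twist": [0, 0, 0], "hand": -1}, {"dp": [-0.7, -7.8, 0], "twist": [0, 0, 0], "hand": -1}, {"dp": [-3, -7.7, 0], "twist": [0, 0, 0], "hand": -1}]'

```text
clock: 29.18
tool_pos: [0.4631, -0.1176, 0.1288]
eef_rot: [-0.0, 1.0, -0.0, -0.001]
contact_force: [-0.3, 0.6, -0.7]
opening: 0.167
finger_force: 45.0
```

step_arm --motion '[{"dp": [-3.6, 0.1, 0], "twist": [0, 0, 0], "hand": -1}, {"dp": [-7.2, 0.2, 0], "twist": [0, 0, 0], "hand": -1}, {"dp": [-10.8, 0.4, 0], "twist": [0, 0, 0], "hand": -1}, {"dp": [-14.4, 0.5, 0], "twist": [0, 0, 0], "hand": -1}, {"dp": [-18, 0.6, 0], "twist": [0, 0, 0], "hand": -1}]'

```text
clock: 29.8
tool_pos: [0.4821, -0.1167, 0.1289]
eef_rot: [-0.0, 1.0, 0.0, -0.0]
contact_force: [0.8, 0.2, -1.2]
opening: 0.171
finger_force: 45.0
```

step_arm --motion '[{"dp": [-3.6, 0.1, 0], "twist": [0, 0, 0], "hand": -1}, {"dp": [-7.2, 0.2, 0], "twist": [0, 0, 0], "hand": -1}, {"dp": [-10.8, 0.4, 0], "twist": [0, 0, 0], "hand": -1}, {"dp": [-14.4, 0.5, 0], "twist": [0, 0, 0], "hand": -1}, {"dp": [-18, 0.6, 0], "twist": [0, 0, 0], "hand": -1}]'

```text
clock: 30.42
tool_pos: [0.5002, -0.116, 0.1289]
eef_rot: [-0.0, 1.0, 0.0, 0.0]
contact_force: [-0.7, 0.4, -0.1]
opening: 0.169
finger_force: 45.0
```

step_arm --motion '[{"dp": [-3.6, 0.1, 0], "twist": [0, 0, 0], "hand": -1}, {"dp": [-7.2, 0.2, 0], "twist": [0, 0, 0], "hand": -1}, {"dp": [-10.8, 0.4, 0], "twist": [0, 0, 0], "hand": -1}, {"dp": [-14.4, 0.5, 0], "twist": [0, 0, 0], "hand": -1}, {"dp": [-18, 0.6, 0], "twist": [0, 0, 0], "hand": -1}]'

```text
clock: 31.05
tool_pos: [0.5181, -0.1155, 0.1289]
eef_rot: [-0.0, 1.0, 0.0, -0.0]
contact_force: [-0.7, -0.1, -0.3]
opening: 0.166
finger_force: 45.0
```

step_arm --motion '[{"dp": [-3.6, 0.1, 0], "twist": [0, 0, 0], "hand": -1}, {"dp": [-7.2, 0.2, 0], "twist": [0, 0, 0], "hand": -1}, {"dp": [-10.8, 0.4, 0], "twist": [0, 0, 0], "hand": -1}, {"dp": [-14.4, 0.5, 0], "twist": [0, 0, 0], "hand": -1}, {"dp": [-18, 0.6, 0], "twist": [0, 0, 0], "hand": -1}]'

```text
clock: 31.68
tool_pos: [0.5361, -0.1149, 0.1289]
eef_rot: [-0.0, 1.0, 0.0, 0.0]
contact_force: [-0.4, -0.7, -1.3]
opening: 0.17
finger_force: 45.0
```

```bash
python3 chk.py
```

```text
[ 0.5361 -0.1149  0.1289] housing [ 0.0016 -0.1028] F [-0.4368 -0.6989 -1.2844] mom [0.0517 0.0009 0.0179] tipz 0.026897949253241335 0.16952356512738231
tip region 11 [ 0.539  -0.1198  0.0427] [ 0.5456 -0.1093  0.0541]
 knob [ 0.5424 -0.1132] 0.0065 0.089 37
 knob [ 0.5536 -0.0521] 0.0142 0.086 98
 knob [0.5509 0.0293] 0.0136 0.086 95
```

step_arm --motion '[{"dp": [-3.6, 0.1, 0], "twist": [0, 0, 0], "hand": -1}, {"dp": [-7.2, 0.2, 0], "twist": [0, 0, 0], "hand": -1}, {"dp": [-10.8, 0.4, 0], "twist": [0, 0, 0], "hand": -1}, {"dp": [-14.4, 0.5, 0], "twist": [0, 0, 0], "hand": -1}, {"dp": [-18, 0.6, 0], "twist": [0, 0, 0], "hand": -1}]'

```text
clock: 32.35
tool_pos: [0.5541, -0.1143, 0.1289]
eef_rot: [-0.0, 1.0, 0.0, -0.0]
contact_force: [0.3, 0.3, -0.6]
opening: 0.169
finger_force: 45.0
```

step_arm --motion '[{"dp": [-3.6, 0.1, 0], "twist": [0, 0, 0], "hand": -1}, {"dp": [-7.2, 0.2, 0], "twist": [0, 0, 0], "hand": -1}, {"dp": [-10.8, 0.4, 0], "twist": [0, 0, 0], "hand": -1}, {"dp": [-13.5, 0.5, 0], "twist": [0, 0, 0], "hand": -1}, {"dp": [-16, 0.5, 0], "twist": [0, 0, 0], "hand": -1}]'

```text
clock: 32.98
tool_pos: [0.57, -0.1138, 0.1288]
eef_rot: [-0.0, 1.0, 0.0, -0.0]
contact_force: [0.4, 0.2, -1.0]
opening: 0.169
finger_force: 45.0
```

step_arm --motion '[{"dp": [0, 0, 0], "twist": [0, 0, 0], "hand": -1}, {"dp": [0, 0, 0], "twist": [0, 0, 0], "hand": -1}, {"dp": [0, 0, 0], "twist": [0, 0, 0], "hand": -1}, {"dp": [0, 0, -2], "twist": [0, 0, 0], "hand": -1}, {"dp": [0, 0, -5], "twist": [0, 0, 0], "hand": -1}]'

```text
clock: 33.6
tool_pos: [0.5698, -0.1138, 0.1341]
eef_rot: [-0.0, 1.0, 0.0, -0.0]
contact_force: [0.1, 0.3, -0.9]
opening: 0.167
finger_force: 45.0
```

```bash
python3 chk.py
```

```text
[ 0.5698 -0.1138  0.1341] housing [ 0.0354 -0.1028] F [ 0.1221  0.3472 -0.9424] mom [ 0.0343  0.0479 -0.0115] tipz 0.03206049981581362 0.16665833148384396
tip region 11 [ 0.5723 -0.1177  0.0402] [ 0.5775 -0.1097  0.0526]
 knob [ 0.5534 -0.0512] 0.015 0.086 99
 knob [0.5518 0.0276] 0.0139 0.086 93
 knob [ 0.5749 -0.1126] 0.0073 0.09 35
```

step_arm --motion '[{"dp": [0, 0, -7], "twist": [0, 0, 0], "hand": -1}, {"dp": [0, 0, -22], "twist": [0, 0, 0], "hand": -1}, {"dp": [0, 0, -45], "twist": [0, 0, 0], "hand": -1}, {"dp": [0, 0, -70], "twist": [0, 0, 0], "hand": -1}, {"dp": [0, 0, -78], "twist": [0, 0, 0], "hand": -1}]'

```text
clock: 34.28
tool_pos: [0.571, -0.1137, 0.2142]
eef_rot: [-0.0, 1.0, -0.0, 0.002]
contact_force: [-0.3, -0.1, -0.4]
opening: 0.169
finger_force: 45.0
```

step_arm --motion '[{"dp": [18, -29, 0], "twist": [0, 0, 0], "hand": -1}, {"dp": [46, -73, 0], "twist": [0, 0, 0], "hand": -1}, {"dp": [75, -120, 0], "twist": [0, 0, 0], "hand": -1}, {"dp": [104, -165, 0], "twist": [0, 0, 0], "hand": -1}, {"dp": [122, -194, 0], "twist": [0, 0, 0], "hand": -1}]'

```text
clock: 34.9
tool_pos: [0.4454, -0.3104, 0.2115]
eef_rot: [0.001, 1.0, -0.0, -0.001]
contact_force: [0.9, 0.0, -1.3]
opening: 0.169
finger_force: 45.0
```

step_arm --motion '[{"dp": [0, 0, 0], "twist": [0, 0, 0], "hand": -1}, {"dp": [0, 0, 0], "twist": [0, 0, 0], "hand": -1}, {"dp": [0, 0, 8], "twist": [0, 0, 0], "hand": -1}, {"dp": [0, 0, 16], "twist": [0, 0, 0], "hand": -1}, {"dp": [0, 0, 20], "twist": [0, 0, 0], "hand": -1}]'

```text
clock: 35.52
tool_pos: [0.4479, -0.307, 0.191]
eef_rot: [-0.001, 1.0, 0.0, -0.001]
contact_force: [-0.1, -0.4, -0.9]
opening: 0.17
finger_force: 45.0
```

Run:
```python
from h import *
np.set_printoptions(precision=4,suppress=True)
st=r.get_state();p=st['tool_pos'];print(p)
s=snap('scene');P=cloud(s);k=(s['depth']>0)&(abs(P[...,0]-p[0])<.04)&(abs(P[...,1]-p[1])<.04)
for lo in np.arange(.06,.16,.01):
    q=k&(P[...,2]>lo)&(P[...,2]<lo+.01)
    if q.sum()>2: print(lo.round(3),q.sum(),P[q].min(0),P[q].max(0))
```

```text
[ 0.4479 -0.307   0.191 ]
0.06 118 [ 0.4203 -0.3329  0.06  ] [ 0.4755 -0.2823  0.07  ]
0.07 28 [ 0.4225 -0.3345  0.0701] [ 0.4763 -0.2797  0.0733]
0.09 10 [ 0.4468 -0.3101  0.0907] [ 0.4544 -0.3037  0.0999]
0.1 8 [ 0.4454 -0.3097  0.1021] [ 0.4542 -0.301   0.1094]
0.11 9 [ 0.4491 -0.3104  0.1138] [ 0.4567 -0.3005  0.1193]
0.12 19 [ 0.4437 -0.3134  0.1209] [ 0.4564 -0.2983  0.1297]
0.13 15 [ 0.4516 -0.314   0.1301] [ 0.458  -0.2995  0.14  ]
0.14 19 [ 0.4442 -0.3125  0.1402] [ 0.458  -0.2994  0.1494]
0.15 16 [ 0.4488 -0.3143  0.1509] [ 0.4591 -0.3003  0.1588]
```

step_arm --motion '[{"dp": [0, 0, 10], "twist": [0, 0, 0], "hand": -1}, {"dp": [0, 0, 25], "twist": [0, 0, 0], "hand": -1}, {"dp": [0, 0, 40], "twist": [0, 0, 0], "hand": -1}, {"dp": [0, 0, 55], "twist": [0, 0, 0], "hand": -1}, {"dp": [0, 0, 65], "twist": [0, 0, 0], "hand": -1}]'

```text
clock: 36.2
tool_pos: [0.4475, -0.3076, 0.1256]
eef_rot: [-0.0, 1.0, 0.0, -0.001]
contact_force: [0.2, -0.0, -1.4]
opening: 0.171
finger_force: 45.0
```

step_arm --motion '[{"dp": [0, 0, 5], "twist": [0, 0, 0], "hand": -1}, {"dp": [0, 0, 10], "twist": [0, 0, 0], "hand": -1}, {"dp": [0, 0, 12.5], "twist": [0, 0, 0], "hand": -1}, {"dp": [0, 0, 12.5], "twist": [0, 0, 0], "hand": -1}, {"dp": [0, 0, 12.5], "twist": [0, 0, 0], "hand": -1}]'

```text
clock: 36.83
tool_pos: [0.4481, -0.3078, 0.1146]
eef_rot: [-0.0, 1.0, -0.0, 0.0]
contact_force: [-0.1, 0.1, -1.1]
opening: 0.168
finger_force: 45.0
```

step_arm --motion '[{"dp": [0, 0, 1.5], "twist": [0, 0, 0], "hand": -1}, {"dp": [0, 0, 1.5], "twist": [0, 0, 0], "hand": -1}, {"dp": [0, 0, 1.5], "twist": [0, 0, 0], "hand": 0.2}, {"dp": [0, 0, 1.5], "twist": [0, 0, 0], "hand": 0.2}, {"dp": [0, 0, 1.5], "twist": [0, 0, 0], "hand": 0.2}]'

```text
clock: 37.45
tool_pos: [0.448, -0.3078, 0.1129]
eef_rot: [-0.0, 1.0, -0.0, 0.0]
contact_force: [0.6, -0.3, -0.4]
opening: 0.482
finger_force: 0.0
```

step_arm --motion '[{"dp": [0, 0, 1.5], "twist": [0, 0, 0], "hand": 0.2}, {"dp": [0, 0, -15], "twist": [0, 0, 0], "hand": 0.2}, {"dp": [0, 0, -45], "twist": [0, 0, 0], "hand": 0.2}, {"dp": [0, 0, -80], "twist": [0, 0, 0], "hand": 0.2}, {"dp": [0, 0, -105], "twist": [0, 0, 0], "hand": 0.2}]'

```text
clock: 38.08
tool_pos: [0.4485, -0.3078, 0.2205]
eef_rot: [-0.0, 1.0, -0.0, 0.001]
contact_force: [-0.5, -0.4, -0.2]
opening: 0.597
finger_force: 0.0
```

```bash
cat > c2.py <<'E'
from h import *
np.set_printoptions(precision=4,suppress=True)
print(r.get_state()['tool_pos'])
for c in ['scene','top']:
    s=snap(c);print(c);P=cloud(s);k=(s['depth']>0)&(abs(P[...,0]-.45)<.04)&(abs(P[...,1]+.306)<.04)
    for a,b in [(.09,.105),(.16,.182)]:
        q=k&(P[...,2]>a)&(P[...,2]<b)
        if q.sum()>2: print(q.sum(),P[q].min(0),P[q].max(0))
    knobs(s,(.35,.65),(-.12,.42),(.065,.09))
E
python3 c2.py
```

```text
[ 0.4485 -0.3078  0.2205]
scene
26 [ 0.4462 -0.3141  0.0901] [ 0.4602 -0.2987  0.1048]
48 [ 0.4411 -0.3155  0.1603] [ 0.4602 -0.2992  0.1768]
 knob [ 0.5544 -0.0515] 0.0133 0.086 100
 knob [0.5507 0.0278] 0.0139 0.086 93
top
3 [ 0.4431 -0.3157  0.1762] [ 0.448  -0.3152  0.1782]
 knob [ 0.5479 -0.0509] 0.0125 0.09 68
 knob [0.5447 0.0283] 0.0128 0.088 71
```

step_arm --motion '[{"dp": [-10, 25, 0], "twist": [0, 0, 0], "hand": 0.2}, {"dp": [-28, 72, 0], "twist": [0, 0, 0], "hand": 0.2}, {"dp": [-47, 122, 0], "twist": [0, 0, 0], "hand": 0.2}, {"dp": [-66, 172, 0], "twist": [0, 0, 0], "hand": 0.2}, {"dp": [-85, 222, 0], "twist": [0, 0, 0], "hand": 0.2}]'

```text
clock: 38.8
tool_pos: [0.5329, -0.0842, 0.2175]
eef_rot: [-0.0, 1.0, 0.0, -0.0]
contact_force: [0.8, 0.1, -0.8]
opening: 0.605
finger_force: 0.0
```

step_arm --motion '[{"dp": [-14, 35, 0], "twist": [0, 0, 0], "hand": 0.2}, {"dp": [-14, 35, 15], "twist": [0, 0, 0], "hand": 0.2}, {"dp": [-14, 35, 50], "twist": [0, 0, 0], "hand": 0.2}, {"dp": [-14, 35, 90], "twist": [0, 0, 0], "hand": 0.2}, {"dp": [-14, 35, 110], "twist": [0, 0, 0], "hand": 0.2}]'

```text
clock: 39.42
tool_pos: [0.5444, -0.0527, 0.1051]
eef_rot: [0.001, 1.0, -0.001, -0.003]
contact_force: [0.3, 0.2, -0.2]
opening: 0.596
finger_force: 0.0
```

step_arm --motion '[{"dp": [0, 0, 15], "twist": [0, 0, 0], "hand": 0.2}, {"dp": [0, 0, 35], "twist": [0, 0, 0], "hand": 0.2}, {"dp": [0, 0, 50], "twist": [0, 0, 0], "hand": 0.2}, {"dp": [0, 0, 59], "twist": [0, 0, 0], "hand": 0.2}, {"dp": [0, 0, 59], "twist": [0, 0, 0], "hand": 0.2}]'

```text
clock: 40.05
tool_pos: [0.5466, -0.0509, 0.0485]
eef_rot: [-0.0, 1.0, -0.0, -0.0]
contact_force: [-0.1, -0.3, -0.8]
opening: 0.594
finger_force: 0.0
```

step_arm --motion '[{"dp": [0, 0, 0], "twist": [0, 0, 0], "hand": -1}, {"dp": [0, 0, 0], "twist": [0, 0, 0], "hand": -1}, {"dp": [0, 0, 0], "twist": [0, 0, 0], "hand": -1}, {"dp": [0, 0, 0], "twist": [0, 0, 0], "hand": -1}, {"dp": [0, 0, 0], "twist": [0, 0, 0], "hand": -1}]' --force 35

```text
clock: 40.67
tool_pos: [0.5472, -0.0514, 0.0493]
eef_rot: [0.0, 1.0, -0.0, 0.0]
contact_force: [-0.1, -1.8, 4.7]
opening: 0.284
finger_force: 35.0
```

step_arm --motion '[{"dp": [0, 0, -5], "twist": [0, 0, 0], "hand": -1}, {"dp": [0, 0, -20], "twist": [0, 0, 0], "hand": -1}, {"dp": [0, 0, -50], "twist": [0, 0, 0], "hand": -1}, {"dp": [0, 0, -80], "twist": [0, 0, 0], "hand": -1}, {"dp": [0, 0, -90], "twist": [0, 0, 0], "hand": -1}]'

```text
clock: 41.3
tool_pos: [0.5476, -0.0504, 0.1408]
eef_rot: [-0.0, 1.0, 0.0, 0.001]
contact_force: [0.0, 0.5, -6.8]
opening: 0.283
finger_force: 35.0
```

step_arm --motion '[{"dp": [10, 27, 0], "twist": [0, 0, 0], "hand": -1}, {"dp": [27, 72, 0], "twist": [0, 0, 0], "hand": -1}, {"dp": [45, 121, 0], "twist": [0, 0, 0], "hand": -1}, {"dp": [63, 170, 0], "twist": [0, 0, 0], "hand": -1}, {"dp": [81, 219, 0], "twist": [0, 0, 0], "hand": -1}]'

```text
clock: 41.92
tool_pos: [0.4646, 0.1697, 0.1385]
eef_rot: [-0.0, 1.0, -0.0, -0.0]
contact_force: [1.2, 1.0, -4.9]
opening: 0.286
finger_force: 35.0
```

step_arm --motion '[{"dp": [18, 49, 0], "twist": [0, 0, 0], "hand": -1}, {"dp": [32, 87, 0], "twist": [0, 0, 0], "hand": -1}, {"dp": [36, 97, 0], "twist": [0, 0, 0], "hand": -1}, {"dp": [36, 97, 20], "twist": [0, 0, 0], "hand": -1}, {"dp": [36, 97, 45], "twist": [0, 0, 0], "hand": -1}]'

```text
clock: 42.55
tool_pos: [0.4302, 0.2643, 0.0934]
eef_rot: [0.0, 1.0, -0.0, 0.0]
contact_force: [1.1, 0.4, -6.0]
opening: 0.284
finger_force: 35.0
```

step_arm --motion '[{"dp": [0, 0, 20], "twist": [0, 0, 0], "hand": -1}, {"dp": [0, 0, 36], "twist": [0, 0, 0], "hand": -1}, {"dp": [0, 0, 46], "twist": [0, 0, 0], "hand": -1}, {"dp": [0, 0, 46], "twist": [0, 0, 0], "hand": -1}, {"dp": [0, 0, 46], "twist": [0, 0, 0], "hand": -1}]'

```text
clock: 43.18
tool_pos: [0.4302, 0.2652, 0.0483]
eef_rot: [0.0, 1.0, 0.0, 0.0]
contact_force: [0.7, 0.4, -5.6]
opening: 0.281
finger_force: 35.0
```

Lower 5 mm, release and rise.

step_arm --motion '[{"dp": [0, 0, 3], "twist": [0, 0, 0], "hand": -1}, {"dp": [0, 0, 5], "twist": [0, 0, 0], "hand": -1}, {"dp": [0, 0, 5], "twist": [0, 0, 0], "hand": -1}, {"dp": [0, 0, 5], "twist": [0, 0, 0], "hand": 0.2}, {"dp": [0, 0, 5], "twist": [0, 0, 0], "hand": 0.2}]'

```text
clock: 43.8
tool_pos: [0.4301, 0.2655, 0.0432]
eef_rot: [-0.0, 1.0, 0.0, 0.0]
contact_force: [0.3, 0.1, -1.3]
opening: 0.486
finger_force: 0.0
```

step_arm --motion '[{"dp": [0, 0, 0], "twist": [0, 0, 0], "hand": 0.2}, {"dp": [0, 0, 0], "twist": [0, 0, 0], "hand": 0.2}, {"dp": [0, 0, -20], "twist": [0, 0, 0], "hand": 0.2}, {"dp": [0, 0, -60], "twist": [0, 0, 0], "hand": 0.2}, {"dp": [0, 0, -100], "twist": [0, 0, 0], "hand": 0.2}]'

```text
clock: 44.42
tool_pos: [0.4295, 0.265, 0.1438]
eef_rot: [-0.0, 1.0, -0.0, -0.0]
contact_force: [0.4, 0.7, -0.6]
opening: 0.6
finger_force: 0.0
```

```bash
python3 c2.py
```

```text
[0.4295 0.265  0.1438]
scene
27 [ 0.4485 -0.3142  0.0902] [ 0.4594 -0.2987  0.1046]
47 [ 0.4395 -0.3159  0.1607] [ 0.4585 -0.2997  0.1773]
 knob [0.4383 0.2633] 0.0136 0.081 72
 knob [0.5504 0.0275] 0.0138 0.085 93
top
10 [ 0.4381 -0.3097  0.0923] [ 0.4539 -0.3004  0.1042]
42 [ 0.4396 -0.3165  0.1601] [ 0.4527 -0.3008  0.1785]
 knob [0.5446 0.0284] 0.0128 0.089 70
```

step_arm --motion '[{"dp": [-15, -30, 0], "twist": [0, 0, 0], "hand": 0.2}, {"dp": [-40, -82, 0], "twist": [0, 0, 0], "hand": 0.2}, {"dp": [-65, -134, 0], "twist": [0, 0, 0], "hand": 0.2}, {"dp": [-90, -186, 0], "twist": [0, 0, 0], "hand": 0.2}, {"dp": [-110, -228, 0], "twist": [0, 0, 0], "hand": 0.2}]'

```text
clock: 45.15
tool_pos: [0.5402, 0.0344, 0.1419]
eef_rot: [0.001, 1.0, -0.0, -0.001]
contact_force: [0.3, 0.5, -0.6]
opening: 0.602
finger_force: 0.0
```

step_arm --motion '[{"dp": [-5, -9, 0], "twist": [0, 0, 0], "hand": 0.2}, {"dp": [-5, -9, 15], "twist": [0, 0, 0], "hand": 0.2}, {"dp": [-5, -9, 45], "twist": [0, 0, 0], "hand": 0.2}, {"dp": [-5, -9, 75], "twist": [0, 0, 0], "hand": 0.2}, {"dp": [-5, -9, 85], "twist": [0, 0, 0], "hand": 0.2}]'

```text
clock: 45.78
tool_pos: [0.5425, 0.0306, 0.0557]
eef_rot: [-0.002, 1.0, 0.0, -0.002]
contact_force: [-0.4, -0.4, 0.5]
opening: 0.6
finger_force: 0.0
```

step_arm --motion '[{"dp": [0, 0, 5], "twist": [0, 0, 0], "hand": 0.2}, {"dp": [0, 0, 9], "twist": [0, 0, 0], "hand": 0.2}, {"dp": [0, 0, 9], "twist": [0, 0, 0], "hand": -1}, {"dp": [0, 0, 9], "twist": [0, 0, 0], "hand": -1}, {"dp": [0, 0, 9], "twist": [0, 0, 0], "hand": -1}]' --force 35

```text
clock: 46.4
tool_pos: [0.5452, 0.0284, 0.0493]
eef_rot: [-0.0, 1.0, 0.0, 0.0]
contact_force: [0.6, 2.4, -0.4]
opening: 0.286
finger_force: 34.9
```

step_arm --motion '[{"dp": [0, 0, 0], "twist": [0, 0, 0], "hand": -1}, {"dp": [0, 0, 0], "twist": [0, 0, 0], "hand": -1}, {"dp": [0, 0, 0], "twist": [0, 0, 0], "hand": -1}, {"dp": [0, 0, 0], "twist": [0, 0, 0], "hand": -1}, {"dp": [0, 0, 0], "twist": [0, 0, 0], "hand": -1}]'

```text
clock: 47.02
tool_pos: [0.5452, 0.0284, 0.0493]
eef_rot: [-0.0, 1.0, 0.0, 0.0]
contact_force: [0.1, 0.5, 5.8]
opening: 0.283
finger_force: 35.0
```

step_arm --motion '[{"dp": [0, 0, -5], "twist": [0, 0, 0], "hand": -1}, {"dp": [0, 0, -20], "twist": [0, 0, 0], "hand": -1}, {"dp": [0, 0, -50], "twist": [0, 0, 0], "hand": -1}, {"dp": [0, 0, -80], "twist": [0, 0, 0], "hand": -1}, {"dp": [0, 0, -90], "twist": [0, 0, 0], "hand": -1}]'

```text
clock: 47.65
tool_pos: [0.5455, 0.0282, 0.1407]
eef_rot: [0.0, 1.0, 0.0, 0.001]
contact_force: [0.5, 0.7, -6.5]
opening: 0.285
finger_force: 35.0
```

```bash
python3 c2.py
```

```text
[0.5455 0.0282 0.1407]
scene
25 [ 0.4489 -0.3145  0.0902] [ 0.4623 -0.2993  0.105 ]
49 [ 0.4405 -0.3157  0.1604] [ 0.4592 -0.2988  0.1774]
 knob [0.4377 0.264 ] 0.0136 0.08 69
top
8 [ 0.438  -0.3104  0.0953] [ 0.4537 -0.3007  0.1044]
41 [ 0.438  -0.3161  0.1611] [ 0.453  -0.3011  0.1788]
 knob [0.4319 0.2641] 0.0131 0.083 74
```

step_arm --motion '[{"dp": [5, 35, 0], "twist": [0, 0, 0], "hand": -1}, {"dp": [12, 88, 0], "twist": [0, 0, 0], "hand": -1}, {"dp": [20, 142, 0], "twist": [0, 0, 0], "hand": -1}, {"dp": [27, 195, 0], "twist": [0, 0, 0], "hand": -1}, {"dp": [33, 236, 0], "twist": [0, 0, 0], "hand": -1}]'

```text
clock: 48.38
tool_pos: [0.5102, 0.2666, 0.1375]
eef_rot: [-0.001, 1.0, -0.0, -0.001]
contact_force: [0.6, 0.4, -5.9]
opening: 0.286
finger_force: 35.0
```

step_arm --motion '[{"dp": [0, 6, 0], "twist": [0, 0, 0], "hand": -1}, {"dp": [0, 6, 0], "twist": [0, 0, 0], "hand": -1}, {"dp": [0, 6, 25], "twist": [0, 0, 0], "hand": -1}, {"dp": [0, 6, 55], "twist": [0, 0, 0], "hand": -1}, {"dp": [0, 6, 78], "twist": [0, 0, 0], "hand": -1}]'

```text
clock: 49.0
tool_pos: [0.5119, 0.267, 0.0592]
eef_rot: [0.001, 1.0, -0.002, -0.001]
contact_force: [-0.0, -0.0, -5.5]
opening: 0.282
finger_force: 35.0
```

step_arm --motion '[{"dp": [0, 0, 8], "twist": [0, 0, 0], "hand": -1}, {"dp": [0, 0, 13], "twist": [0, 0, 0], "hand": -1}, {"dp": [0, 0, 13], "twist": [0, 0, 0], "hand": -1}, {"dp": [0, 0, 13], "twist": [0, 0, 0], "hand": -1}, {"dp": [0, 0, 13], "twist": [0, 0, 0], "hand": -1}]'

```text
clock: 49.62
tool_pos: [0.5122, 0.2705, 0.0485]
eef_rot: [-0.0, 1.0, 0.0, 0.0]
contact_force: [-0.6, 0.4, -5.2]
opening: 0.284
finger_force: 35.0
```

step_arm --motion '[{"dp": [0, 0, 3], "twist": [0, 0, 0], "hand": -1}, {"dp": [0, 0, 5.3], "twist": [0, 0, 0], "hand": -1}, {"dp": [0, 0, 5.3], "twist": [0, 0, 0], "hand": -1}, {"dp": [0, 0, 5.3], "twist": [0, 0, 0], "hand": 0.2}, {"dp": [0, 0, 5.3], "twist": [0, 0, 0], "hand": 0.2}]'

```text
clock: 50.25
tool_pos: [0.5122, 0.2706, 0.0428]
eef_rot: [-0.0, 1.0, 0.0, 0.0]
contact_force: [-0.1, -0.0, -0.1]
opening: 0.489
finger_force: 0.0
```

step_arm --motion '[{"dp": [0, 0, 0], "twist": [0, 0, 0], "hand": 0.2}, {"dp": [0, 0, 0], "twist": [0, 0, 0], "hand": 0.2}, {"dp": [0, 0, -20], "twist": [0, 0, 0], "hand": 0.2}, {"dp": [0, 0, -60], "twist": [0, 0, 0], "hand": 0.2}, {"dp": [0, 0, -110], "twist": [0, 0, 0], "hand": 0.2}]'

```text
clock: 50.88
tool_pos: [0.5112, 0.2698, 0.153]
eef_rot: [-0.0, 1.0, -0.001, -0.001]
contact_force: [-0.3, 0.8, -0.0]
opening: 0.601
finger_force: 0.0
```

step_arm --motion '[{"dp": [0, -40, -30], "twist": [0, 0, 0], "hand": 0.2}, {"dp": [10, -90, -50], "twist": [0, 0, 0], "hand": 0.2}, {"dp": [20, -140, -50], "twist": [0, 0, 0], "hand": 0.2}, {"dp": [20, -170, -50], "twist": [0, 0, 0], "hand": 0.2}, {"dp": [20, -170, -50], "twist": [0, 0, 0], "hand": 0.2}]'

```text
clock: 51.5
tool_pos: [0.4917, 0.0972, 0.2025]
eef_rot: [0.002, 1.0, -0.001, -0.0]
contact_force: [0.3, 0.3, 1.2]
opening: 0.605
finger_force: 0.0
```

```bash
python3 c2.py
python3 - <<'E'
from h import *
s=snap('scene','end');im=cv2.imread('pics/end.png')
for t in ['spray_bottle','funnel','tape_roll']: print(t,cw(s,r.search_frame('scene',t)[0]['at']).round(3))
E
```

```text
[0.4917 0.0972 0.2025]
scene
23 [ 0.4489 -0.3134  0.0906] [ 0.4585 -0.299   0.1038]
47 [ 0.4415 -0.3153  0.1603] [ 0.459  -0.3001  0.1783]
 knob [0.4394 0.2614] 0.0148 0.081 78
 knob [0.5416 0.2759] 0.0154 0.081 83
top
9 [ 0.4382 -0.3096  0.0926] [ 0.4539 -0.3012  0.1042]
43 [ 0.4376 -0.3172  0.161 ] [ 0.4528 -0.3007  0.1771]
 knob [0.5359 0.2747] 0.0133 0.085 76
 knob [0.4323 0.2621] 0.0123 0.08 31
spray_bottle [ 0.687 -0.408  0.122]
funnel [0.748 0.213 0.028]
tape_roll [ 0.553 -0.009  0.024]
```

View pics/end.png

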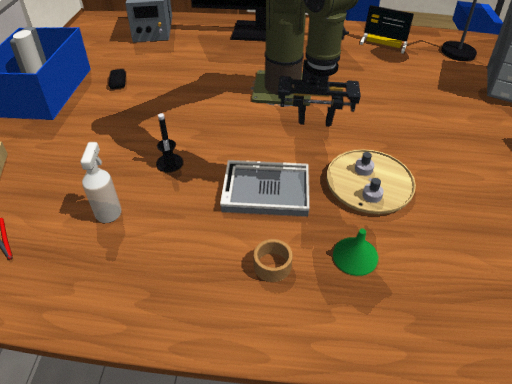

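The picture shows both weights upright on the tray at (365,165) and (373,190), the stylus in its stand at (165,140), and the bystanders in place. One weight was nudged about 24 mm, still within bounds. I'll check that it's at rest, then hand in.

step_arm --motion '[{"dp": [0, 0, 0], "twist": [0, 0, 0], "hand": 0.2}, {"dp": [0, 0, 0], "twist": [0, 0, 0], "hand": 0.2}, {"dp": [0, 0, 0], "twist": [0, 0, 0], "hand": 0.2}, {"dp": [0, 0, 0], "twist": [0, 0, 0], "hand": 0.2}, {"dp": [0, 0, 0], "twist": [0, 0, 0], "hand": 0.2}]'

```text
clock: 52.42
tool_pos: [0.4919, 0.1002, 0.2026]
eef_rot: [-0.0, 1.0, 0.0, 0.0]
contact_force: [-1.7, 0.2, 0.9]
opening: 0.599
finger_force: 0.0
```

```bash
python3 c2.py
python3 - <<'E'
from h import *
s=snap('top');P=cloud(s);x,y,z=P[...,0],P[...,1],P[...,2]
k=(x>.3)&(x<.66)&(y>.13)&(y<.45)&(z>.012)&(z<.03);print(cv2.minEnclosingCircle(np.c_[x[k],y[k]].astype(np.float32)))
E
```

```text
[0.4919 0.1002 0.2026]
scene
23 [ 0.4506 -0.3134  0.0901] [ 0.4603 -0.2987  0.1045]
47 [ 0.4382 -0.3159  0.1606] [ 0.4575 -0.2992  0.1773]
 knob [0.4389 0.2584] 0.0146 0.08 76
 knob [0.5423 0.2782] 0.0141 0.081 87
top
8 [ 0.4382 -0.3091  0.0927] [ 0.454  -0.3002  0.1049]
42 [ 0.4397 -0.3161  0.1621] [ 0.4527 -0.3005  0.1783]
 knob [0.5362 0.2778] 0.0125 0.084 73
 knob [0.4309 0.2635] 0.0105 0.082 21
((0.47166791558265686, 0.2771602272987366), 0.12431450188159943)
```

```bash
python3 -c "
from plant import r
print(r.finish_job())"
```

```text
the job is handed in; nothing more can be done
None
```

The job is done and handed in, with no verdict returned: I traced the seam end to end with both weights on the panel (only two were present), and by my last pictures the stylus is back in its stand, both weights are upright on the tray (one was nudged about 24 mm there, still within bounds), and the bystanders look undisturbed.

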